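# Close up the shop's grain mill and set its grind

### The job

The counter grain mill has just been cleaned. Tighten the three T-bar knobs that hold its round sloping cover, the upper one first and then the two lower ones, each clockwise until it is fully home against its end stop. Then turn the dial in the middle of the cover until its pointer meets the raised tab on the ring around it; leave the ring and the goods on the counter where they are.

Things in the scene. Friction and masses are not known exactly. Their poses are not given: they have to be found in the camera images.
- mill: Grain mill, 300 mm high, 430 mm deep, fixed to the counter: wooden base 250 mm wide, wooden drum of 290 mm diameter with a flat round aluminium cover on its sloping front, 144 mm wide hopper behind. Origin on the table, straight below the centre of the cover's face; z up, x from the front towards the hopper, y to the left.
- cover (a point): Centre of the cover's face, 185 mm above the mill's origin; axes as the mill's. The cover (282 mm across) faces front and up, its normal 0.56 rad (32 degrees) from vertical towards -x. The knobs' axes, parallel to the normal, lie 100 mm from the centre: straight up the slope, lower left and lower right (120 degrees apart), on bosses 7 mm high, 52 mm across.
- knob_top (a joint): Turn angle of the upper cover knob, rad: 0 is fully slack, it grows clockwise seen from outside (looking at the cover). Its end stop lies somewhere between 1.65 and 2.25, different for each knob, and must be felt; it starts between 0 and 0.6.
- knob_left (a joint): Turn angle of the lower left (+y) cover knob, rad: 0 is fully slack, it grows clockwise seen from outside (looking at the cover). Its end stop lies somewhere between 1.65 and 2.25, different for each knob, and must be felt; it starts between 0 and 0.6.
- knob_right (a joint): Turn angle of the lower right (-y) cover knob, rad: 0 is fully slack, it grows clockwise seen from outside (looking at the cover). Its end stop lies somewhere between 1.65 and 2.25, different for each knob, and must be felt; it starts between 0 and 0.6.
- top_grip (a point): Grip point of the upper cover knob: on its turning axis, in the middle of its bar, 43 mm outward from the cover's face. The knob is a black plastic T-bar 70 mm long, 16 mm wide and 26 mm deep (from 28 to 54 mm off the face) on a steel stem 16 mm thick with a 38 mm collar up to 13 mm off the face. x runs along the bar (turns with it), z is the turning axis pointing outward.
- left_grip (a point): Grip point of the lower left (+y) cover knob: on its turning axis, in the middle of its bar, 43 mm outward from the cover's face. The knob is a black plastic T-bar 70 mm long, 16 mm wide and 26 mm deep (from 28 to 54 mm off the face) on a steel stem 16 mm thick with a 38 mm collar up to 13 mm off the face. x runs along the bar (turns with it), z is the turning axis pointing outward.
- right_grip (a point): Grip point of the lower right (-y) cover knob: on its turning axis, in the middle of its bar, 43 mm outward from the cover's face. The knob is a black plastic T-bar 70 mm long, 16 mm wide and 26 mm deep (from 28 to 54 mm off the face) on a steel stem 16 mm thick with a 38 mm collar up to 13 mm off the face. x runs along the bar (turns with it), z is the turning axis pointing outward.
- dial (a joint): Turn angle of the dial in the middle of the cover, rad, growing clockwise seen from outside; at 0 its pointer points straight up the slope. It turns stiffly and stays where it is left. Range -1.7 to 1.7.
- dial_grip (a point): Grip point of the dial: on its axis, in its bar, 43 mm outward from the cover's face. Black disc 66 mm across with a bar 60 mm long, 16 mm wide and 38 mm deep (from 15 to 53 mm off the face) and a small steel pointer at one end. x runs along the bar to the pointer's end, z is the turning axis pointing outward.
- pointer (a point): Tip of the dial's small steel pointer, 42 mm from the dial's axis and 12 mm off the cover's face.
- index (a joint): Angle of the steel index ring round the dial, rad, counted like the dial's: the pointer meets the tab when the two angles are equal. The ring is 92 mm across, 6 mm high, very stiff; not to be moved.
- mark (a point): Point at the raised tab of the index ring (14 x 6 mm, 10 mm high, at 43 to 57 mm from the axis) where the pointer's tip has to stand: 42 mm from the axis, 12 mm off the face.
- jar: Bystander: closed glass jar, 84 mm across, 150 mm high, origin at the centre of its underside.
- oil: Bystander: green glass bottle, 66 mm across, 210 mm high, origin at the centre of its underside.
- tray: Bystander: open cardboard tray 160 x 120 mm, 60 mm high, origin at the centre of its underside.

How it is judged:
By the outcome, as a careful person would: the job done as asked, in the order asked, and still so for the second after the job is handed in, with the robot touching nothing.
It also fails if it takes over 67 s, if anything falls off the work surface, if the arm or the gripper's body presses on something with over 40 N, if the wrist force passes 120 N, or if a joint passes its speed limit or range.

### The arm

A 7-joint arm with a two-finger parallel gripper is mounted at the origin on the work surface. World frame = base frame: x ahead of the robot, y to its left, z up, the work surface at z = 0. Lengths are in m, angles in rad, forces in N, time in s.
With the tool pointing down it reaches from about 0.4 to 0.85 m from the base axis. Payload 10.4 kg.
Tool frame: the origin (TCP) lies between the finger pads; the fingertips stand manip.tip_extent ahead of it and the grasp point (between the pads) lies 6 mm ahead of it (manip.tip_extent is the distance from the TCP to the fingertips, in m); z points along the fingers, y is the line along which they close (so a half turn about z gives the same grasp; the last joint's range is limited). The gripper opens to 85 mm and grips with 20 to 120 N. Pads are 22 mm wide; open, the fingers measure 114 mm over their backs; the gripper's body (76 mm by 85 mm) begins 54 mm behind the grasp point. The pads swing forward as they close: fully open they stand 13 mm farther back than shut.
Start: joints at [-1.227, 0.332, -0.065, 1.46, 0.022, 1.35, -0.088], TCP at [0.224, 0.583, 0.227] pointing down, gripper open.
Joint ranges: [-2.6, 2.6], [-0.5, 2.12], [-1.47, 1.34], [0.16, 2.42], [-1.27, 4.41], [0.06, 2.06], [-2.6, 2.6]. Speed limits (rad/s): [2.22, 2.22, 2.79, 2.79, 3.14, 3.14, 3.14].

### API

Orientations are given as a unit quaternion [x, y, z, w].
In Python, from workcell import get_obs, optics, workorder, manip gives the robot as it stands.
- The arm moves only by the tool jog_arm, never from a script. Its argument "increments" is a list of rows, each a list of 7 numbers: the shift along the tool's x, y, z in m, then the turn, a rotation vector about the tool's x, y, z in rad, then the opening, from -1 (shut) to 1 (fully open). A call has 1 to 5 rows; each row is the pose to reach, as a shift and turn from the pose commanded when the call began, along the tool's axes at that moment; what a row does not reach only later rows make up. A row lasts 1/12 s, in which the tool goes at most 41.7 mm and 7.16 degrees, less where a joint would pass 70% of its speed; a pose out of reach is approached as far as the arm can. A call with a gripper value outside its range is refused whole. The fingers move at their own pace and stop on an object; "grip_force" is the grip in N (left out, the last holds). Time passes only in rows, so rows that repeat a pose let the fingers close. It gives the time, the measured TCP pose, the force, the opening and the grip force at its end, in the units of the state.
- get_obs(): the state, without advancing time (a new reading comes with each control period).
- optics.camera(name): name is "scene" or "top" or "wrist"; returns a dict with "color" (400x640x3 uint8, red, green, blue), "depth" (400x640 float32, m along the optical axis (not along the pixel's ray), 0 where there is no reading), "K" (3x3 intrinsics, pixels), "R" (3x3) and "t" (3): a world point X has camera coordinates R X + t. Camera axes: x right, y down, z forward; pixel columns grow to the right and rows downward; lengths in m; the calibration is good to about 2 mm. A picture is of the moment at which its call begins.
- workorder.hand_in(): hands the job in; it is judged then, once.
The state is a dict: "clock": time; "joint_pos": joint angles; "joint_velocities": joint speeds; "tau": joint torques, N m; "position": TCP position; "ee_rot": TCP orientation; "ft_force": force on the tool from outside, world axes, zero at the start; "torque": the same for the moment, N m; "grip_width": opening from 0.0 (shut) to 1.0 (fully open); "grasp_force": force on a finger pad.
Only numpy, scipy, OpenCV 4.12 (cv2) and the standard library are available. Lean on these libraries where they do the work, as an engineer would, in place of code of your own. Each camera call takes 0.05 s, during which the arm holds its last target. There are 200 camera calls.

## Working session

There is one attempt and no reset: what is moved stays moved. The work goes in short steps, Python scripts to look and compute and a tool call to move; the robot and the scene stay as the last step left them, time stands still between calls to the robot, and variables do not carry over. Pictures are saved under pics/ and viewed, at most 10 in all, crops included, and the job is handed in when it is done.

Besides the shell and the picture viewer there is one more tool, called after ">>>" as name([rows], argument=value, ...), one row to a line, values as JSON. jog_arm: Moves the arm, as the interface text tells. Its arguments: {"type":"object","properties":{"increments":{"type":"array"},"grip_force":{"type":"number"}},"required":["increments"]}

```bash
ls; mkdir -p pics; python3 - <<'E'
from workcell import get_obs, optics, manip
import cv2,numpy as np
print(get_obs(), manip.tip_extent)
ims=[]
for n in("scene","top"):
    c=optics.camera(n); np.savez(f"{n}.npz",**c); ims.append(c["color"][:,:,::-1]); print(n,c["K"],c["R"],c["t"])
cv2.imwrite("pics/a.png",ims[0]);cv2.imwrite("pics/b.png",ims[1])
E
```

```text
pics
{'clock': 0.0, 'joint_pos': array([-1.22659789,  0.33285716, -0.06473417,  1.46093767,  0.02161061,
        1.34991651, -0.08850365]), 'joint_velocities': array([ 0.00032611,  0.00011909,  0.00087737, -0.00086409,  0.00060871,
        0.00197719, -0.00044624]), 'tau': array([-2.95172595e-04, -6.25454450e+01,  4.88828856e-02, -3.91618967e+01,
        1.61162083e-02,  9.80790763e-03, -1.75216138e-05]), 'position': array([0.22399442, 0.58306865, 0.22622696]), 'ee_rot': array([ 1.82347270e-01,  9.83233933e-01, -7.04593180e-04, -9.69805228e-05]), 'ft_force': array([1.29693911, 0.19179704, 0.32075152]), 'torque': array([ 0.00697027, -0.03626846,  0.00264396]), 'grasp_force': 0.0, 'grip_width': 0.9963478354105167} 0.025
scene [[476.82205457   0.         314.81005544]
 [  0.         476.82205457 197.14664678]
 [  0.           0.           1.        ]] [[-0.86936464  0.49415305  0.00422909]
 [ 0.37031865  0.6571214  -0.65654821]
 [-0.32721433 -0.56921369 -0.7542722 ]] [ 0.4957792  -0.09892669  1.68177334]
top [[407.86317143   0.         318.95378659]
 [  0.         407.86317143 198.94375328]
 [  0.           0.           1.        ]] [[-0.02066852 -0.999769    0.00589549]
 [-0.99500322  0.01999316 -0.09782057]
 [ 0.09768011 -0.00788783 -0.99518661]] [0.00574688 0.58491798 1.16181194]
```

View pics/a.png

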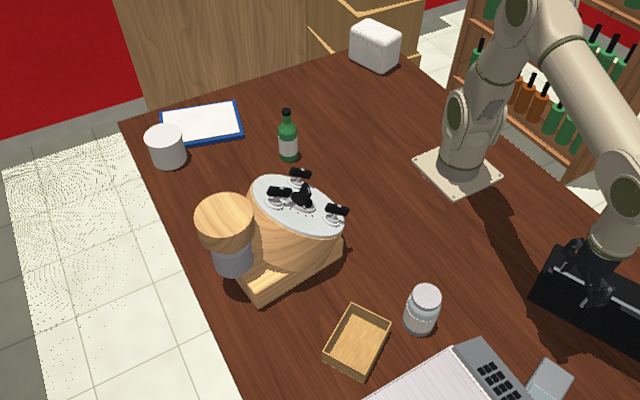

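View pics/b.png

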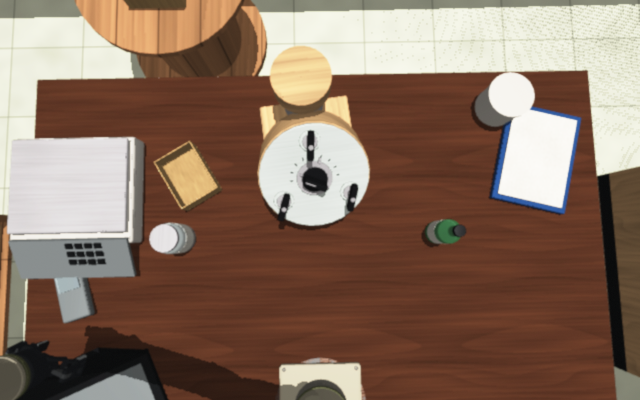

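The top view shows the cover centred near (314,174), with the knob bars near (311,145), (284,208) and (352,197) and the dial near (315,180). The jar, oil and tray are clear of the mill. Next I measure the plane, the centre and the bars from depth.

```bash
cat > h.py <<'E'
import numpy as np,cv2
def cloud(c):
    d=c["depth"];v,u=np.mgrid[:400,:640];K=c["K"]
    X=np.stack([(u-K[0,2])/K[0,0]*d,(v-K[1,2])/K[1,1]*d,d],-1)
    return (X-c["t"])@c["R"]
def proj(c,X):
    p=(X@c["R"].T+c["t"])@c["K"].T
    return p[...,:2]/p[...,2:]
def fitplane(P):
    for _ in range(6):
        m=P.mean(0);n=np.linalg.svd(P-m,full_matrices=False)[2][2];r=(P-m)@n
        P=P[abs(r)<max(.0015,1.5*r.std())]
    return m,n*np.sign(n[2])
E
python3 - <<'E'
from h import *
for name,win in(("top",(250,380,110,235)),("scene",(240,350,165,245))):
    c=dict(np.load(name+".npz"));P=cloud(c);col=c["color"].astype(int)
    hsv=cv2.cvtColor(c["color"],cv2.COLOR_RGB2HSV)
    m=np.zeros((400,640),bool);m[win[2]:win[3],win[0]:win[1]]=1
    g=m&(hsv[...,1]<45)&(hsv[...,2]>130)&(c["depth"]>0)
    o,n=fitplane(P[g]);
    r=(P-o)@n
    az=np.arctan2(-n[1],-n[0]);ex=np.array([np.cos(az),np.sin(az),0]);
    # up-slope and left axes in plane
    up=ex-n*(ex@n);up/=np.linalg.norm(up);lf=np.cross(n,up)
    gm=(g&(abs(r)<.006)).astype(np.uint8)
    cs,_=cv2.findContours(gm,cv2.RETR_EXTERNAL,cv2.CHAIN_APPROX_NONE);k=max(cs,key=cv2.contourArea)[:,0]
    hull=cv2.convexHull(k)[:,0]
    # rays to plane
    K=c["K"];C=-c["R"].T@c["t"]
    d=np.c_[(hull-K[[0,1],[2,2]])/K[0,0],np.ones(len(hull))]@c["R"]
    Q=C+d*(((o-C)@n)/(d@n))[:,None]
    q=np.c_[(Q-o)@up,(Q-o)@lf].astype(np.float32)
    (cx,cy),R=cv2.minEnclosingCircle(q);A=np.c_[2*q,np.ones(len(q))];s=np.linalg.lstsq(A,(q**2).sum(1),rcond=None)[0]
    cen=o+up*s[0]+lf*s[1]
    print(name,"n",n,"tilt",np.arccos(n[2]),"az",az,"cen",cen,o+up*cx+lf*cy,"R",R,np.sqrt(s[2]+s[0]**2+s[1]**2))
    a=(P-cen)@up;b=(P-cen)@lf;h=(P-cen)@n
    for nm,(pa,pb) in dict(top=(.1,0),left=(-.05,.0866),right=(-.05,-.0866),dial=(0,0)).items():
        s=m&(h>.044)&(h<.062)&(np.hypot(a-pa,b-pb)<.05)
        pts=np.c_[a[s],b[s],h[s]]
        if len(pts)<5: print(nm,len(pts));continue
        pm=pts.mean(0);(mx,my),sz,_=cv2.minAreaRect(pts[:,:2].astype(np.float32));v=np.linalg.svd(pts[:,:2]-pm[:2],full_matrices=False)[2][0]
        print(nm,len(pts),"mean",pm.round(4),"rect",round(mx,4),round(my,4),np.round(sz,4),"cw angle",round(-np.arctan2(v[1],v[0]),3),"h95",np.percentile(pts[:,2],95).round(4))
c=dict(np.load("top.npz"))
cv2.imwrite("pics/c.png",cv2.resize(c["color"][110:235,250:380,::-1],None,fx=4.6,fy=4.6,interpolation=cv2.INTER_CUBIC))
E
```

```text
top n [-0.52736483 -0.06461809  0.84717816] tilt 0.560144843023787 az 0.12192241375753068 cen [0.62692968 0.00695774 0.18610369] [0.62702106 0.00719387 0.18617859] R 0.1405864655971527 0.13973378294158303
top 203 mean [0.1018 0.     0.0532] rect 0.1003 0.0001 [0.0144 0.0692] cw angle -3.014 h95 0.0568
left 171 mean [-0.0474  0.0863  0.053 ] rect -0.0501 0.0869 [0.0161 0.0691] cw angle -2.746 h95 0.0564
right 174 mean [-0.048  -0.0857  0.0526] rect -0.0497 -0.0862 [0.0165 0.0696] cw angle -2.851 h95 0.0561
dial 163 mean [0.0013 0.0005 0.0515] rect -0.0002 0.0009 [0.0599 0.0176] cw angle 2.089 h95 0.0554
scene n [-0.52543366 -0.06488621  0.84835679] tilt 0.5579225513456962 az 0.12286870492420277 cen [0.6293579  0.00977818 0.18646593] [0.62910678 0.01032577 0.18635228] R 0.14461705088615417 0.14184829137866176
top 131 mean [ 0.0993 -0.0004  0.0512] rect 0.0961 -0.003 [0.0188 0.0673] cw angle -2.962 h95 0.0552
left 127 mean [-0.0506  0.086   0.0507] rect -0.0548 0.0863 [0.019  0.0718] cw angle -2.706 h95 0.0554
right 108 mean [-0.0507 -0.0865  0.0507] rect -0.0542 -0.087 [0.0199 0.0713] cw angle -2.849 h95 0.0549
dial 81 mean [0.0001 0.0011 0.0505] rect -0.0043 -0.0025 [0.0616 0.0166] cw angle -1.095 h95 0.0545
```

View pics/c.png

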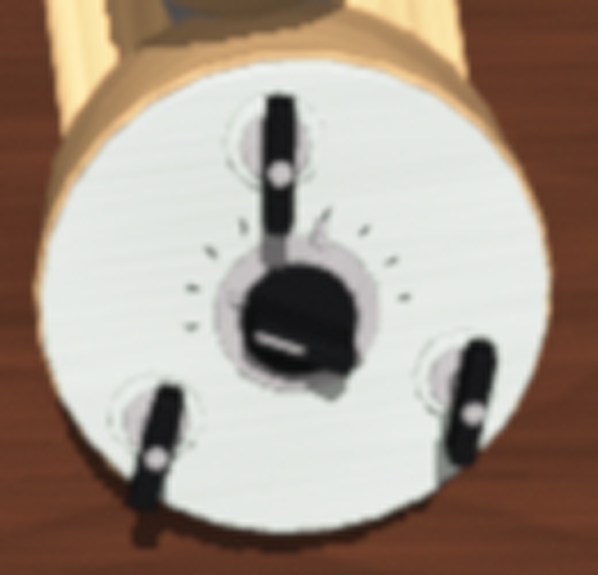

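```bash
cat >> h.py <<'E'
from scipy.spatial.transform import Rotation as Rn
AZ,TI=.1223,.56
CEN=np.array([.628,.008,.1855])
n=np.array([-np.sin(TI)*np.cos(AZ),-np.sin(TI)*np.sin(AZ),np.cos(TI)])
up=np.array([np.cos(TI)*np.cos(AZ),np.cos(TI)*np.sin(AZ),np.sin(TI)]);lf=np.cross(n,up)
AX=dict(top=(.1,0),left=(-.05,.0866),right=(-.05,-.0866),dial=(0,0))
def pose(k,h,phi,cen=CEN):
    """TCP pose with grasp point h above face on axis k; tool x at clockwise angle phi from up-slope"""
    x=up*np.cos(phi)-lf*np.sin(phi);z=-n;R=np.c_[x,np.cross(z,x),z]
    return cen+up*AX[k][0]+lf*AX[k][1]+n*(h+.006),Rn.from_matrix(R)
def plan(*T,cur=None,dl=.16,da=.5):
    from workcell import get_obs
    o=get_obs();p,R=cur or (o["position"],Rn.from_quat(o["ee_rot"]))
    for q,S in T:
        N=int(np.ceil(max(np.linalg.norm(q-p)/dl,(R.inv()*S).magnitude()/da,.01)))
        w=(R.inv()*S).as_rotvec()
        for i in range(N):
            Ri=R*Rn.from_rotvec(w*i/N);print(np.r_[Ri.inv().apply((q-p)/N),w/N].round(4).tolist())
        print("--");p,R=q,S
def state():
    from workcell import get_obs
    o=get_obs();R=Rn.from_quat(o["ee_rot"]);g=o["position"]+R.apply([0,0,.006])-CEN;x=R.apply([1,0,0])
    print("t",o["clock"],"grasp up/left/h mm",(1e3*np.array([g@up,g@lf,g@n])).round(1),"phi",round(-np.arctan2(x@lf,x@up),4),"zerr",np.degrees(np.arccos(np.clip(-R.apply([0,0,1])@n,-1,1))).round(2),
     "F tool",R.inv().apply(o["ft_force"]).round(1),"M tool",R.inv().apply(o["torque"]).round(2),"w",round(o["grip_width"],3),"gf",round(float(o["grasp_force"]),1),"j",o["joint_pos"].round(2))
E
python3 - <<'E'
from h import *
P=pose("top",.16,.128-np.pi)
plan((np.array([.30,.42,.45]),Rn.from_quat([.1823,.9832,0,0])),P)
print(P[0])
c=dict(np.load("top.npz"));print(proj(c,np.array([CEN+up*(.05*np.cos(a))-lf*.05*np.sin(a)+n*.01 for a in(-1,0,.2,.4,.6)])).round(1))
E
```

```text
[-0.0647, -0.0626, -0.1118, -0.0007, 0.0, -0.0001]
[-0.0647, -0.0626, -0.1118, -0.0007, 0.0, -0.0001]
--
[-0.1127, -0.0672, 0.0177, -0.0427, -0.1341, -0.0879]
[-0.1032, -0.0777, 0.0291, -0.0427, -0.1341, -0.0879]
[-0.0914, -0.0877, 0.0386, -0.0427, -0.1341, -0.0879]
[-0.0775, -0.0969, 0.046, -0.0427, -0.1341, -0.0879]
--
[0.62457438 0.00757895 0.37926297]
[[295.6 170.2]
 [311.2 159.3]
 [315.2 159.1]
 [319.2 159.7]
 [322.9 161. ]]
```

>>> jog_arm([
  [-0.065,-0.063,-0.112,0,0,0,1],
  [-0.065,-0.063,-0.112,0,0,0,1],
  [-0.065,-0.063,-0.112,0,0,0,1],
  [-0.065,-0.063,-0.112,0,0,0,1],
])

```text
clock: 0.43
position: [0.2647, 0.4993, 0.3435]
ee_rot: [0.184, 0.983, 0.002, 0.001]
ft_force: [0.6, -0.5, 0.7]
grip_width: 0.999
grasp_force: 0.0
```

>>> jog_arm([
  [-0.065,-0.063,-0.112,0,0,0,1],
  [-0.065,-0.063,-0.112,0,0,0,1],
  [-0.065,-0.063,-0.112,0,0,0,1],
  [-0.065,-0.063,-0.112,0,0,0,1],
])

```text
clock: 0.77
position: [0.3024, 0.4165, 0.4556]
ee_rot: [0.184, 0.983, 0.002, 0.001]
ft_force: [0.4, 0.3, 0.3]
grip_width: 1.0
grasp_force: 0.0
```

>>> jog_arm([
  [-0.113,-0.067,0.018,-0.043,-0.134,-0.088,1],
  [-0.113,-0.067,0.018,-0.043,-0.134,-0.088,1],
  [-0.113,-0.067,0.018,-0.043,-0.134,-0.088,1],
  [-0.113,-0.067,0.018,-0.043,-0.134,-0.088,1],
])

```text
clock: 1.1
position: [0.3855, 0.3099, 0.4329]
ee_rot: [0.142, 0.987, 0.008, 0.07]
ft_force: [0.4, 0.0, -0.5]
grip_width: 1.0
grasp_force: 0.0
```

>>> jog_arm([
  [-0.103,-0.078,0.029,-0.043,-0.134,-0.088,1],
  [-0.103,-0.078,0.029,-0.043,-0.134,-0.088,1],
  [-0.103,-0.078,0.029,-0.043,-0.134,-0.088,1],
  [-0.103,-0.078,0.029,-0.043,-0.134,-0.088,1],
])

```text
clock: 1.43
position: [0.4655, 0.206, 0.4147]
ee_rot: [0.098, 0.985, 0.017, 0.139]
ft_force: [-0.2, 0.0, 0.5]
grip_width: 1.001
grasp_force: 0.0
```

>>> jog_arm([
  [-0.091,-0.088,0.039,-0.043,-0.134,-0.088,1],
  [-0.091,-0.088,0.039,-0.043,-0.134,-0.088,1],
  [-0.091,-0.088,0.039,-0.043,-0.134,-0.088,1],
  [-0.091,-0.088,0.039,-0.043,-0.134,-0.088,1],
])

```text
clock: 1.77
position: [0.5456, 0.1023, 0.3961]
ee_rot: [0.052, 0.977, 0.025, 0.207]
ft_force: [-0.7, -1.1, 0.3]
grip_width: 1.0
grasp_force: 0.0
```

```bash
python3 - <<'E'
from h import *
state(); plan(pose("top",.16,.128-np.pi))
E
```

```text
t 1.7667 grasp up/left/h mm [ 51.5 103.5 209.8] phi -2.915 zerr 8.13 F tool [ 0.4 -1.1 -0.6] M tool [ 0.16  0.48 -0.02] w 1.0 gf 0.0 j [-0.83 -0.22  0.41  1.74  0.24  1.22  1.01]
[-0.0757, -0.088, 0.0449, -0.0461, -0.1341, -0.0949]
--
```

>>> jog_arm([
  [-0.076,-0.088,0.045,-0.046,-0.134,-0.095,1],
  [-0.076,-0.088,0.045,-0.046,-0.134,-0.095,1],
  [-0.076,-0.088,0.045,-0.046,-0.134,-0.095,1],
  [-0.076,-0.088,0.045,-0.046,-0.134,-0.095,1],
  [-0.076,-0.088,0.045,-0.046,-0.134,-0.095,1],
])

```text
clock: 2.18
position: [0.624, 0.0128, 0.3795]
ee_rot: [0.001, 0.961, 0.035, 0.273]
ft_force: [-0.0, 1.7, 0.2]
grip_width: 0.999
grasp_force: 0.0
```

```bash
python3 - <<'E'
from h import *
from workcell import optics
state()
c=optics.camera("wrist");np.savez("w1.npz",**c)
im=np.ascontiguousarray(c["color"][:,:,::-1]).copy()
for k,(a,b) in AX.items():
    u=proj(c,CEN+up*a+lf*b+n*.054);print(k,u)
    cv2.drawMarker(im,tuple(int(i) for i in u),(0,0,255),0,12,1)
cv2.imwrite("pics/w1.png",im)
E
```

```text
t 2.1833 grasp up/left/h mm [100.2   5.2 160.2] phi -3.016 zerr 0.14 F tool [-0.   1.7 -0.1] M tool [0.05 0.6  0.03] w 0.999 gf 0.0 j [-0.82 -0.2   0.64  1.77  0.16  0.97  1.37]
top [311.4793048  199.31049019]
left [396.88743085   1.58141261]
right [178.14142387  33.22812971]
dial [295.5609713   85.93447076]
```

View pics/w1.png

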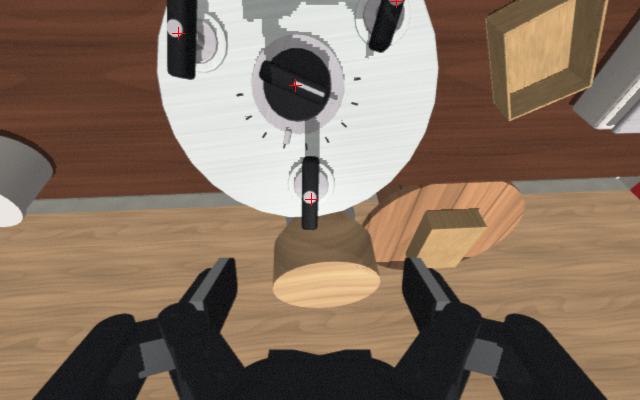

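The wrist view agrees with the predicted axes: the top knob's cap is at (310,198) and the dial at (295,86). The ring tab is near (287,137), with the dial pointer at the right near (335,97). I'll refine these with cap centres and a crop of the dial.

```bash
python3 - <<'E'
from h import *
c=dict(np.load("w1.npz"));K=c["K"];C=-c["R"].T@c["t"]
def ray(u,h):
    d=np.c_[(np.atleast_2d(u)-K[[0,1],[2,2]])/K[0,0],np.ones(len(np.atleast_2d(u)))]@c["R"]
    Q=C+d*(((CEN+n*h-C)@n)/(d@n))[:,None]-CEN
    return np.c_[Q@up,Q@lf]
g=cv2.cvtColor(c["color"],cv2.COLOR_RGB2GRAY)
for k in("top","right"):
    a,b=AX[k];u=proj(c,CEN+up*a+lf*b+n*.054).astype(int);w=14
    y0=max(u[1]-w,0);x0=u[0]-w;s=g[y0:u[1]+w,x0:u[0]+w]
    m=((s>120)&(s<215)).astype(np.uint8)
    N,L,st,ce=cv2.connectedComponentsWithStats(m)
    for i in range(1,N):
        if st[i,4]>40: print(k,ce[i]+[x0,y0],st[i].tolist(),(1e3*ray(ce[i]+[x0,y0],.054)).round(1))
P=cloud(c);q=P-CEN;a=q@up;b=q@lf;h=q@n;r=np.hypot(a,b)
print("face h med",np.median(h[(r>.06)&(r<.13)&(c['depth']>0)&(abs(h)<.02)]))
s=(r>.047)&(r<.056)&(h>.006)&(h<.014)&(c['depth']>0);ang=-np.arctan2(b,a)
t=s&(abs(ang-.4)<.4);print("tab",t.sum(),np.median(ang[t]),ang[t].mean(),a[t].mean(),b[t].mean())
s=(r<.03)&(h>.046)&(h<.06);pt=np.c_[a[s],b[s]];v=np.linalg.svd(pt-pt.mean(0),full_matrices=False)[2][0];print("dial",s.sum(),pt.mean(0),-np.arctan2(v[1],v[0]))
cv2.imwrite("pics/w2.png",cv2.resize(c["color"][30:160,235:365,::-1],None,fx=4.6,fy=4.6,interpolation=cv2.INTER_CUBIC))
state();plan(pose("top",.08,.128-np.pi),pose("top",.042,.128-np.pi))
E
```

```text
top [299.57352941 193.22058824] [0, 0, 5, 28, 68] [[ 92.7 -10.3]]
top [320.16216216 192.63513514] [20, 0, 8, 28, 74] [[94.5  8.9]]
top [309.41085271 196.94573643] [6, 6, 13, 13, 129] [[97.4 -1.6]]
right [173.23849372  28.36401674] [2, 0, 16, 28, 239] [[-53.8 -89.5]]
face h med 0.0017470641025810719
tab 43 0.40334629051969423 0.4031056026641823 0.04639035387479799 -0.01979246499304999
dial 1387 [-0.00273253 -0.0004875 ] -1.0674260931996449
t 2.2333 grasp up/left/h mm [100.2   7.7 160.5] phi -3.019 zerr 0.24 F tool [ 0.5  0.8 -0.7] M tool [0.   0.52 0.03] w 1.001 gf 0.0 j [-0.82 -0.2   0.64  1.77  0.16  0.97  1.37]
[-0.0008, -0.008, 0.0805, 0.0038, -0.0015, 0.0054]
--
[-0.0, -0.0, 0.038, 0.0, 0.0, 0.0]
--
```

View pics/w2.png

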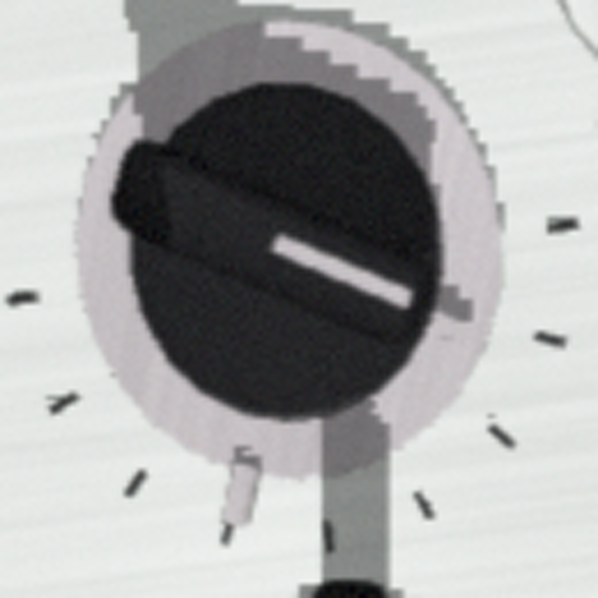

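Tab is at about +0.38 rad and the dial at −1.06. I'm shifting the centre slightly towards the top and wrist estimates and descending on the upper knob.

```bash
sed -i 's/^CEN=.*/CEN=np.array([.627,.0072,.1855])/' h.py; python3 - <<'E'
from h import *
plan(pose("top",.08,.128-np.pi),pose("top",.043,.128-np.pi))
E
```

```text
[-0.0, -0.0088, 0.0799, 0.0038, -0.0015, 0.0054]
--
[-0.0, 0.0, 0.037, 0.0, 0.0, 0.0]
--
```

>>> jog_arm([
  [0,-0.009,0.03,0.004,-0.001,0.005,0.4],
  [0,-0.009,0.08,0.004,-0.001,0.005,0.4],
  [0,-0.009,0.08,0.004,-0.001,0.005,0.4],
  [0,-0.009,0.08,0.004,-0.001,0.005,0.4],
])

```text
clock: 2.57
position: [0.665, 0.0143, 0.3086]
ee_rot: [0.0, 0.962, 0.034, 0.272]
ft_force: [0.9, -0.4, 1.5]
grip_width: 0.696
grasp_force: 0.0
```

```bash
python3 - <<'E'
from h import *
state();plan(pose("top",.043,.128-np.pi))
E
```

```text
t 2.5667 grasp up/left/h mm [98.1  2.4 77.8] phi -3.0183 zerr 0.27 F tool [-1.5 -0.4 -0.8] M tool [0.09 0.54 0.  ] w 0.696 gf 0.0 j [-0.83 -0.04  0.75  1.81  0.    0.81  1.49]
[-0.0024, -0.0021, 0.0347, -0.0001, -0.0047, 0.0047]
--
```

>>> jog_arm([
  [-0.002,-0.002,0.018,0,-0.004,0.005,0.4],
  [-0.002,-0.002,0.035,0,-0.004,0.005,0.2],
  [-0.002,-0.002,0.035,0,-0.004,0.005,-0.2],
], grip_force=60)

```text
clock: 2.82
position: [0.6858, 0.0142, 0.282]
ee_rot: [0.003, 0.961, 0.035, 0.275]
ft_force: [0.1, 0.1, -0.6]
grip_width: 0.473
grasp_force: 0.0
```

```bash
python3 - <<'E'
from h import *
state()
E
```

```text
t 2.8167 grasp up/left/h mm [101.5  -0.3  44.3] phi -3.0124 zerr 0.17 F tool [0.3 0.1 0.5] M tool [0.12 0.62 0.  ] w 0.473 gf 0.0 j [-0.82  0.04  0.78  1.81 -0.1   0.74  1.57]
```

Well placed, so I close the fingers.

>>> jog_arm([
  [0,0,0,0,0,0,-1],
  [0,0,0,0,0,0,-1],
  [0,0,0,0,0,0,-1],
  [0,0,0,0,0,0,-1],
  [0,0,0,0,0,0,-1],
], grip_force=60)

```text
clock: 3.23
position: [0.6861, 0.0123, 0.2841]
ee_rot: [0.004, 0.96, 0.036, 0.277]
ft_force: [-0.1, -0.2, 0.6]
grip_width: -0.001
grasp_force: 0.0
```

```bash
python3 - <<'E'
from h import *
state()
E
```

```text
t 3.2333 grasp up/left/h mm [102.7  -2.1  46. ] phi -3.0102 zerr 0.34 F tool [-0.2 -0.2 -0.6] M tool [ 0.09  0.57 -0.01] w -0.001 gf 0.0 j [-0.82  0.04  0.78  1.81 -0.1   0.74  1.57]
```

```bash
python3 - <<'E'
from h import *
from workcell import optics,get_obs
print(get_obs())
a=optics.camera("wrist");np.savez("w3.npz",**a);b=optics.camera("scene");np.savez("s3.npz",**b);state()
im=a["color"][:,:,::-1][:, 120:520];s=cv2.resize(b["color"][120:260,230:370,::-1],(400,400),interpolation=cv2.INTER_CUBIC)
cv2.imwrite("pics/d.png",np.hstack([im,s]))
E
```

```text
{'clock': 3.2333, 'joint_pos': array([-0.8206302 ,  0.03964607,  0.78152933,  1.81062732, -0.10193282,
        0.74024853,  1.569712  ]), 'joint_velocities': array([ 0.00221074,  0.00814875,  0.00137656,  0.00334153, -0.00246093,
       -0.00244916,  0.0030519 ]), 'tau': array([-1.60540233e-02, -3.05082500e+01,  1.18979987e+00, -4.16490233e+01,
       -2.14585788e-01, -2.82288551e+00, -1.92515395e-02]), 'position': array([0.68614727, 0.01233836, 0.28411912]), 'ee_rot': array([0.00428419, 0.96022487, 0.03567748, 0.27690605]), 'ft_force': array([-0.11992777, -0.2382906 ,  0.59713611]), 'torque': array([-0.08546264,  0.56981167,  0.00072794]), 'grasp_force': 0.0, 'grip_width': -0.0008487428124651571}
t 3.3333 grasp up/left/h mm [102.4  -2.2  45.7] phi -3.0102 zerr 0.31 F tool [-0.9  0.1  0.3] M tool [0.08 0.56 0.01] w 0.001 gf 0.0 j [-0.82  0.04  0.78  1.81 -0.1   0.74  1.57]
```

View pics/d.png

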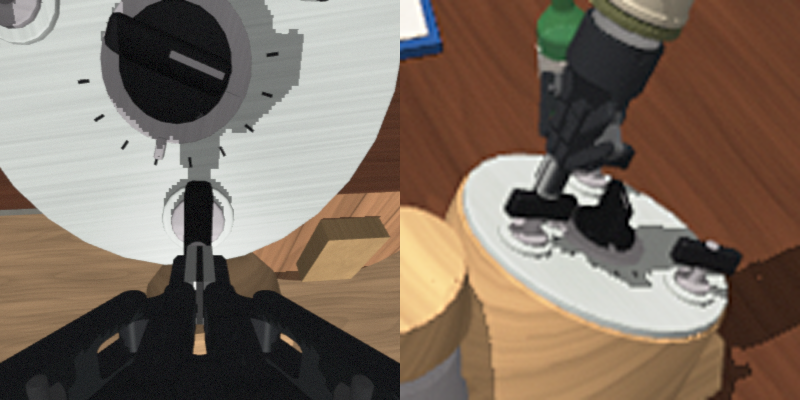

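The fingers closed on nothing: in the wrist view their tips sit at (200,250), and in the scene view just above or beside the bar. I'll check the tip height from depth.

```bash
python3 - <<'E'
from h import *
for nm in("s3","w3"):
    c=dict(np.load(nm+".npz"));P=cloud(c);q=P-CEN;a=q@up-.1;b=q@lf;h=q@n
    ok=(c["depth"]>0)&(abs(b)<.03)&(abs(a)<.05)
    print(nm)
    for lo in np.arange(.03,.12,.006):
        s=ok&(h>=lo)&(h<lo+.006)
        if s.sum()>3: print(f"h {lo*1e3:.0f} n {s.sum()} up {a[s].min()*1e3:.0f}..{a[s].max()*1e3:.0f} left {b[s].min()*1e3:.0f}..{b[s].max()*1e3:.0f} col",c["color"][s].mean(0).round().astype(int), c["color"][s].max(0))
c=dict(np.load("w3.npz"));P=cloud(c)
for v in range(165,330,8):
    X=P[v,320]-CEN;print(v,c["depth"][v,320].round(4),(1e3*np.array([X@up-.1,X@lf,X@n])).round(1),c["color"][v,320])
E
```

```text
s3
h 30 n 44 up -34..33 left -11..12 col [47 46 47] [184 187 180]
h 36 n 47 up -34..31 left -12..13 col [23 24 24] [130 132 127]
h 42 n 45 up -32..34 left -11..12 col [24 24 25] [129 131 127]
h 48 n 71 up -34..33 left -14..12 col [24 24 26] [144 147 143]
h 54 n 18 up -23..29 left -8..9 col [56 56 56] [179 182 176]
h 60 n 22 up -5..16 left -8..11 col [102 103 102] [212 215 209]
h 66 n 24 up -5..15 left -17..14 col [87 88 87] [185 188 183]
h 72 n 20 up -2..14 left -7..14 col [76 77 77] [160 161 157]
h 78 n 23 up -3..15 left -11..14 col [83 84 84] [160 161 157]
h 84 n 25 up -3..15 left -15..16 col [85 86 85] [166 171 167]
h 90 n 16 up 5..15 left -11..12 col [85 85 85] [165 166 161]
h 96 n 23 up -10..17 left -17..22 col [45 43 45] [97 97 97]
h 102 n 43 up -8..19 left -28..30 col [40 40 43] [71 62 63]
h 108 n 36 up -6..19 left -29..28 col [42 43 46] [49 50 52]
h 114 n 31 up -8..20 left -30..27 col [34 35 38] [46 47 50]
w3
h 30 n 28 up -38..-34 left -4..12 col [38 40 40] [81 84 83]
h 36 n 67 up -38..-32 left -4..12 col [19 19 20] [117 119 116]
h 42 n 77 up -38..-33 left -3..12 col [18 19 2
[... 932 characters left out ...]
.7] [10  9  7]
197 0.1511 [-33.1   4.9  54.2] [11 11 14]
205 0.1509 [-29.2   4.4  55.8] [25 25 25]
213 0.1526 [-24.7   3.8  55.5] [13 10 14]
221 0.1542 [-20.1   3.2  55.3] [11 11 15]
229 0.1567 [-15.1   2.5  54.4] [20 19 21]
237 0.1582 [-10.3   1.9  54.4] [11 11 12]
245 0.1581 [-6.2  1.4 55.9] [77 74 75]
253 0.1448 [-8.5  1.6 69.2] [15 19 19]
261 0.1373 [-8.5  1.6 77.1] [ 6  6 10]
269 0.1298 [-8.8  1.6 84.9] [21 16 21]
277 0.1248 [-8.2  1.5 90.4] [19 20 19]
285 0.122 [-6.6  1.3 93.9] [60 59 59]
293 0.1232 [-2.6  0.7 93.9] [58 54 57]
301 0.1242 [ 1.2  0.3 94.2] [62 62 62]
309 0.1252 [ 5.1 -0.3 94.5] [58 58 59]
317 0.1265 [ 9.3 -0.8 94.4] [57 57 57]
325 0.2291 [ 85.5 -10.4  12. ] [101  82  61]
```

```bash
python3 - <<'E'
from h import *
from workcell import optics
c=dict(np.load("w1.npz"));P=cloud(c);q=P-CEN
f=(c["depth"]>0)&(c["depth"]<.2);h=(q@n)[f];b=(q@lf)[f];a=(q@up)[f]
print("w1 reported grasp h 160 (open): min gripper h",np.percentile(h,[0,.5,2,10,50]).round(4), c["depth"][f].min())
for lo in np.arange(.12,.26,.01):
    s=(h>=lo)&(h<lo+.01)
    if s.sum()>3: print(round(lo,3),s.sum(),"up",a[s].min().round(3),a[s].max().round(3),"left",b[s].min().round(3),b[s].max().round(3))
c=dict(np.load("s3.npz"));P=cloud(c);q=P-CEN;a=q@up-.1;b=q@lf;h=q@n
for lo in np.arange(.09,.25,.01):
    s=(c["depth"]>0)&(abs(b)<.09)&(abs(a)<.07)&(h>=lo)&(h<lo+.01)
    if s.sum()>3: print("s3",round(lo,3),s.sum(),"up",a[s].min().round(3),a[s].max().round(3),"left",b[s].min().round(3),b[s].max().round(3))
state()
E
```

```text
w1 reported grasp h 160 (open): min gripper h [0.1822 0.1874 0.1935 0.2157 0.2459] 0.061418284
0.18 407 up 0.084 0.118 left -0.045 0.063
0.19 1117 up 0.083 0.118 left -0.047 0.065
0.2 1403 up 0.084 0.118 left -0.048 0.065
0.21 1468 up 0.083 0.117 left -0.047 0.065
0.22 1724 up 0.08 0.107 left -0.064 0.08
0.23 8552 up 0.078 0.122 left -0.065 0.083
0.24 8497 up 0.079 0.122 left -0.064 0.083
0.25 12421 up 0.079 0.107 left -0.063 0.081
0.26 2735 up 0.078 0.098 left -0.061 0.08
s3 0.09 27 up 0.005 0.017 left -0.014 0.022
s3 0.1 94 up -0.01 0.019 left -0.041 0.036
s3 0.11 80 up -0.008 0.021 left -0.044 0.042
s3 0.12 109 up -0.012 0.022 left -0.048 0.052
s3 0.13 117 up -0.009 0.024 left -0.06 0.059
s3 0.14 149 up -0.003 0.025 left -0.065 0.063
s3 0.15 120 up -0.001 0.025 left -0.048 0.056
s3 0.16 115 up -0.003 0.024 left -0.042 0.043
s3 0.17 48 up -0.005 0.018 left -0.01 0.039
s3 0.18 84 up -0.014 0.041 left -0.019 0.037
s3 0.19 120 up -0.017 0.041 left -0.025 0.038
s3 0.2 121 up -0.016 0.042 left -0.024 0.038
s3 0.21 121 up -0.021 0.041 left -0.025 0.037
s3 0.22 156 up -0.029 0.041 left -0.034 0.037
s3 0.23 87 up -0.017 0.033 left -0.022 0.032
s3 0.24 102 up -0.022 0.045 left -0.033 0.043
t 3.3333 grasp up/left/h mm [102.4  -2.2  45.7] phi -3.0102 zerr 0.31 F tool [-0.9  0.1  0.3] M tool [0.08 0.56 0.01] w 0.001 gf 0.0 j [-0.82  0.04  0.78  1.81 -0.1   0.74  1.57]
```

Depth shows the fingertips about 28 mm farther back along the tool axis than the stated geometry gives, both open in w1 and shut here. The lateral position agrees. I'll add 28 mm axially, then retreat, open and descend while watching the force.

```bash
sed -i 's/n\*(h+.006),Rn/n*(h+.006-.028),Rn/; s/\[0,0,.006\]/[0,0,-.022]/' h.py; python3 - <<'E'
from h import *
state();plan(pose("top",.113,.128-np.pi),pose("top",.043,.128-np.pi))
E
```

```text
t 3.3333 grasp up/left/h mm [102.3  -2.2  73.7] phi -3.0102 zerr 0.31 F tool [-0.9  0.1  0.3] M tool [0.08 0.56 0.01] w 0.001 gf 0.0 j [-0.82  0.04  0.78  1.81 -0.1   0.74  1.57]
[0.0025, 0.0019, -0.0393, 0.0011, 0.0053, -0.0034]
--
[-0.0, 0.0, 0.07, 0.0, 0.0, 0.0]
--
```

>>> jog_arm([
  [0.002,0.001,-0.03,0.001,0.005,-0.003,-1],
  [0.002,0.001,-0.03,0.001,0.005,-0.003,0.3],
  [0.002,0.001,-0.03,0.001,0.005,-0.003,0.3],
  [0.002,0.001,-0.03,0.001,0.005,-0.003,0.3],
  [0.002,0.001,-0.03,0.001,0.005,-0.003,0.3],
])

```text
clock: 3.75
position: [0.6684, 0.0115, 0.3068]
ee_rot: [0.003, 0.961, 0.034, 0.274]
ft_force: [-1.1, 0.6, -0.2]
grip_width: 0.564
grasp_force: 0.0
```

>>> jog_arm([
  [0,0,0.02,0,0,0,0.3],
  [0,0,0.03,0,0,0,0.3],
  [0,0,0.04,0,0,0,0.3],
  [0,0,0.04,0,0,0,0.3],
])

```text
clock: 4.08
position: [0.6892, 0.0142, 0.2707]
ee_rot: [0.003, 0.962, 0.033, 0.272]
ft_force: [0.4, 0.0, 0.3]
grip_width: 0.65
grasp_force: 0.0
```

>>> jog_arm([
  [0,0,0.01,0,0,0,0.3],
  [0,0,0.02,0,0,0,0.3],
  [0,0,0.02,0,0,0,0.3],
])

```text
clock: 4.33
position: [0.6998, 0.0155, 0.2548]
ee_rot: [0.003, 0.961, 0.034, 0.273]
ft_force: [-0.6, -0.0, -0.2]
grip_width: 0.648
grasp_force: 0.0
```

```bash
python3 - <<'E'
from h import *
state()
E
```

```text
t 4.3333 grasp up/left/h mm [98.9 -0.7 41.8] phi -3.0142 zerr 0.17 F tool [ 0.6 -0.  -0.1] M tool [0.08 0.62 0.01] w 0.648 gf 0.0 j [-0.81  0.12  0.8   1.81 -0.2   0.7   1.64]
```

Placed with no contact force, so I close.

>>> jog_arm([
  [0,0,0,0,0,0,-1],
  [0,0,0,0,0,0,-1],
  [0,0,0,0,0,0,-1],
  [0,0,0,0,0,0,-1],
  [0,0,0,0,0,0,-1],
], grip_force=70)

```text
clock: 4.75
position: [0.7002, 0.0132, 0.2577]
ee_rot: [0.004, 0.961, 0.034, 0.275]
ft_force: [-3.3, -4.2, 2.4]
grip_width: 0.175
grasp_force: 69.1
```

```bash
python3 - <<'E'
from h import *
state()
E
```

```text
t 4.75 grasp up/left/h mm [100.5  -2.9  44.2] phi -3.0117 zerr 0.11 F tool [ 1.5 -4.  -4. ] M tool [0.89 0.78 0.03] w 0.175 gf 69.1 j [-0.81  0.11  0.8   1.81 -0.2   0.7   1.64]
```

Gripped (width ≈ 15 mm). Turning clockwise.

>>> jog_arm([
  [0,0,0,0,0,0.1,-1],
  [0,0,0,0,0,0.2,-1],
  [0,0,0,0,0,0.3,-1],
  [0,0,0,0,0,0.4,-1],
  [0,0,0,0,0,0.5,-1],
])

```text
clock: 5.17
position: [0.6999, 0.0119, 0.2575]
ee_rot: [0.244, 0.93, 0.101, 0.257]
ft_force: [-6.0, -8.6, 3.8]
grip_width: 0.177
grasp_force: 69.6
```

```bash
python3 - <<'E'
from h import *
state()
E
```

```text
t 5.1667 grasp up/left/h mm [100.1  -4.1  44.2] phi -2.5063 zerr 0.18 F tool [-1.4 -8.6 -6.9] M tool [ 1.92  0.07 -0.29] w 0.177 gf 69.6 j [-0.86  0.12  0.86  1.81 -0.21  0.7   1.15]
```

>>> jog_arm([
  [0,0,0,0,0,0.1,-1],
  [0,0,0,0,0,0.2,-1],
  [0,0,0,0,0,0.3,-1],
  [0,0,0,0,0,0.4,-1],
  [0,0,0,0,0,0.5,-1],
])

```text
clock: 5.58
position: [0.6993, 0.011, 0.2569]
ee_rot: [0.467, 0.84, 0.161, 0.224]
ft_force: [-12.8, -11.0, 6.6]
grip_width: 0.175
grasp_force: 70.6
```

>>> jog_arm([
  [0,0,0,0,0,0.1,-1],
  [0,0,0,0,0,0.2,-1],
  [0,0,0,0,0,0.3,-1],
  [0,0,0,0,0,0.4,-1],
])

```text
clock: 5.92
position: [0.6985, 0.0106, 0.2563]
ee_rot: [0.625, 0.731, 0.201, 0.187]
ft_force: [-22.8, -12.6, 9.5]
grip_width: 0.178
grasp_force: 71.8
```

```bash
python3 - <<'E'
from h import *
state()
E
```

```text
t 5.9167 grasp up/left/h mm [98.2 -5.2 44.1] phi -1.605 zerr 0.29 F tool [ -9.3 -15.9 -20.8] M tool [ 3.31 -1.63 -0.26] w 0.178 gf 71.8 j [-0.97  0.13  0.99  1.82 -0.26  0.71  0.29]
```

>>> jog_arm([
  [-0.001,-0.001,-0.001,0,0,0.05,-1],
  [-0.001,-0.002,-0.002,0,0,0.1,-1],
  [-0.001,-0.002,-0.002,0,0,0.15,-1],
])

```text
clock: 6.17
position: [0.6977, 0.0105, 0.2564]
ee_rot: [0.676, 0.683, 0.216, 0.174]
ft_force: [25.2, -9.8, -23.5]
grip_width: 0.173
grasp_force: 72.1
```

```bash
python3 - <<'E'
from h import *
state()
E
```

```text
t 6.1667 grasp up/left/h mm [97.5 -5.2 44.6] phi -1.4598 zerr 0.31 F tool [-11.7   9.   32.6] M tool [-1.51 -2.1  -0.13] w 0.173 gf 72.1 j [-0.99  0.13  1.01  1.82 -0.25  0.7   0.14]
```

>>> jog_arm([
  [-0.001,0.0005,0.001,0,0,0.05,-1],
  [-0.001,0.0005,0.001,0,0,0.1,-1],
])

```text
clock: 6.33
position: [0.6977, 0.0105, 0.2561]
ee_rot: [0.71, 0.649, 0.224, 0.161]
ft_force: [-2.3, -5.0, -3.7]
grip_width: 0.174
grasp_force: 76.6
```

>>> jog_arm([
  [0,0,0,0,0,0.05,-1],
  [0,0,0,0,0,0.1,-1],
])

```text
clock: 6.5
position: [0.6975, 0.0106, 0.2559]
ee_rot: [0.741, 0.612, 0.231, 0.149]
ft_force: [-4.4, -6.1, -2.3]
grip_width: 0.167
grasp_force: 77.0
```

```bash
python3 - <<'E'
from h import *
state()
E
```

```text
t 6.5 grasp up/left/h mm [97.1 -5.2 44.3] phi -1.2596 zerr 0.19 F tool [-6.9 -3.6 -0.8] M tool [ 1.07 -1.52 -0.16] w 0.167 gf 77.0 j [-1.02  0.14  1.04  1.82 -0.27  0.71 -0.04]
```

>>> jog_arm([
  [0,0,0,0,0,0.05,-1],
  [0,0,0,0,0,0.1,-1],
])

```text
clock: 6.67
position: [0.6973, 0.0106, 0.2558]
ee_rot: [0.771, 0.575, 0.238, 0.137]
ft_force: [-6.1, -6.9, -1.1]
grip_width: 0.178
grasp_force: 80.7
```

```bash
python3 - <<'E'
from h import *
state()
E
```

```text
t 6.6667 grasp up/left/h mm [96.9 -5.1 44.3] phi -1.1603 zerr 0.21 F tool [-8.2 -3.4 -2.7] M tool [ 1.09 -1.75 -1.5 ] w 0.178 gf 80.7 j [-1.03  0.14  1.06  1.82 -0.28  0.71 -0.13]
```

>>> jog_arm([
  [0,0,0,0,0,0.05,-1],
  [0,0,0,0,0,0.1,-1],
])

```text
clock: 6.83
position: [0.6975, 0.0121, 0.2562]
ee_rot: [0.797, 0.538, 0.245, 0.125]
ft_force: [-13.1, -8.1, 5.7]
grip_width: 0.172
grasp_force: 131.4
```

```bash
python3 - <<'E'
from h import *
state()
E
```

```text
t 6.8333 grasp up/left/h mm [97.4 -3.8 44.4] phi -1.0646 zerr 0.17 F tool [ -9.9  -4.6 -12.2] M tool [ 1.28 -2.57 -1.45] w 0.172 gf 131.4 j [-1.05  0.15  1.08  1.82 -0.29  0.71 -0.23]
```

The torque jumped to 1.5 N·m near 1.97 rad and the bar then began twisting in the pads, so the stop is reached. Release, retreat and check the bar from above.

>>> jog_arm([
  [0,0,0,0,0,0,0.2],
  [0,0,0,0,0,0,0.2],
  [0,0,0,0,0,0,0.2],
  [0,0,0,0,0,0,0.2],
])

```text
clock: 7.17
position: [0.6987, 0.0129, 0.2571]
ee_rot: [0.797, 0.537, 0.246, 0.125]
ft_force: [-0.7, -0.4, -0.7]
grip_width: 0.6
grasp_force: 0.0
```

>>> jog_arm([
  [0,0,-0.04,0,0,0,0.2],
  [0,0,-0.08,0,0,0,0.2],
  [0,0,-0.11,0,0,0,0.2],
  [0,0,-0.11,0,0,0,0.2],
])

```text
clock: 7.5
position: [0.6409, 0.0029, 0.3566]
ee_rot: [0.797, 0.535, 0.251, 0.126]
ft_force: [1.4, -0.2, 0.7]
grip_width: 0.599
grasp_force: 0.0
```

```bash
cat >> h.py <<'E'
def bars(name="top",cen=None,keys=("top","left","right","dial")):
    from workcell import optics
    c=optics.camera(name);P=cloud(c);np.savez("last_"+name+".npz",**c)
    q=P-(CEN if cen is None else cen);a=q@up;b=q@lf;h=q@n
    for k in keys:
        s=(c["depth"]>0)&(h>.046)&(h<.060)&(np.hypot(a-AX[k][0],b-AX[k][1])<(.03 if k=="dial" else .042))
        pt=np.c_[a[s],b[s]]
        if len(pt)<20: print(k,"hidden",len(pt));continue
        v=np.linalg.svd(pt-pt.mean(0),full_matrices=False)[2][0];print(name,k,len(pt),"mid mm",(1e3*(pt.min(0)+pt.max(0))/2).round(1),"cw",round(-np.arctan2(v[1],v[0])%np.pi,3),"spread",np.ptp(h[s]).round(3))
E
python3 - <<'E'
from h import *
state();bars("top");bars("scene");bars("wrist")
plan(pose("left",.13,.39-np.pi))
E
```

```text
t 7.5 grasp up/left/h mm [102.   -6.  159.9] phi -1.0595 zerr 0.51 F tool [0.5 1.5 0.1] M tool [ 0.4  -0.29  0.05] w 0.599 gf 0.0 j [-1.16 -0.26  0.96  1.8   0.29  0.93 -0.65]
top top 138 mid mm [103.5  10.7] cw 1.963 spread 0.013
top left 167 mid mm [-49.1  85.8] cw 0.396 spread 0.011
top right 127 mid mm [-41.4 -89.9] cw 0.266 spread 0.013
dial hidden 0
scene top 100 mid mm [99.5 -1. ] cw 1.942 spread 0.01
scene left 101 mid mm [-51.1  86.6] cw 0.428 spread 0.01
scene right 92 mid mm [-49.9 -87.1] cw 0.301 spread 0.011
scene dial 65 mid mm [ 2.3 -0.5] cw 2.045 spread 0.008
wrist top 1477 mid mm [98.2 -0.6] cw 1.951 spread 0.011
wrist left 1639 mid mm [-51.1  85.8] cw 0.403 spread 0.012
wrist right 136 mid mm [-51.4 -89.2] cw 0.133 spread 0.01
wrist dial 1135 mid mm [-1.2  0.6] cw 2.075 spread 0.01
[0.0014, -0.0435, 0.0063, 0.0008, -0.0005, -0.4223]
[0.0191, -0.0391, 0.0063, 0.0008, -0.0005, -0.4223]
[0.0335, -0.0279, 0.0063, 0.0008, -0.0005, -0.4223]
[0.042, -0.0117, 0.0063, 0.0008, -0.0005, -0.4223]
--
```

The upper knob stands at about 1.95 rad with a 1.5 N·m push behind it, so it is home. The arc travelled puts the axes about (−1.8, −2) mm from my centre in arm coordinates, so I correct for that and go to the left knob.

```bash
sed -i 's/^lf=/lf=/; s/^AX=dict/CEN=CEN-.0018*up-.002*lf\nAX=dict/' h.py; python3 - <<'E'
from h import *
state();plan(pose("left",.13,.405-np.pi),pose("left",.08,.405-np.pi),pose("left",.043,.405-np.pi))
E
```

```text
t 7.65 grasp up/left/h mm [101.1  -1.1 155.2] phi -1.0625 zerr 0.19 F tool [-0.   0.3  0.6] M tool [ 0.51 -0.25 -0.07] w 0.596 gf 0.0 j [-1.16 -0.24  0.96  1.8   0.27  0.92 -0.65]
[0.0007, -0.0437, 0.0063, 0.0008, -0.0005, -0.4185]
[0.0184, -0.0396, 0.0063, 0.0008, -0.0005, -0.4185]
[0.0329, -0.0287, 0.0063, 0.0008, -0.0005, -0.4185]
[0.0418, -0.0128, 0.0063, 0.0008, -0.0005, -0.4185]
--
[0.0, 0.0, 0.05, 0.0, 0.0, 0.0]
--
[0.0, -0.0, 0.037, 0.0, 0.0, 0.0]
--
```

>>> jog_arm([
  [0.001,-0.044,0.006,0.001,0,-0.418,0.2],
  [0.001,-0.044,0.006,0.001,0,-0.418,0.2],
  [0.001,-0.044,0.006,0.001,0,-0.418,0.2],
  [0.001,-0.044,0.006,0.001,0,-0.418,0.2],
  [0.001,-0.044,0.006,0.001,0,-0.418,0.2],
])

```text
clock: 8.07
position: [0.6088, 0.0246, 0.3229]
ee_rot: [0.668, 0.692, 0.213, 0.173]
ft_force: [-0.2, -0.0, 0.0]
grip_width: 0.603
grasp_force: 0.0
```

>>> jog_arm([
  [0.018,-0.04,0.006,0.001,0,-0.418,0.2],
  [0.018,-0.04,0.006,0.001,0,-0.418,0.2],
  [0.018,-0.04,0.006,0.001,0,-0.418,0.2],
  [0.018,-0.04,0.006,0.001,0,-0.418,0.2],
  [0.018,-0.04,0.006,0.001,0,-0.418,0.2],
])

```text
clock: 8.48
position: [0.5772, 0.0423, 0.2981]
ee_rot: [0.51, 0.815, 0.173, 0.213]
ft_force: [0.3, -0.2, -0.2]
grip_width: 0.599
grasp_force: 0.0
```

>>> jog_arm([
  [0.033,-0.029,0.006,0.001,0,-0.418,0.2],
  [0.033,-0.029,0.006,0.001,0,-0.418,0.2],
  [0.033,-0.029,0.006,0.001,0,-0.418,0.2],
  [0.033,-0.029,0.006,0.001,0,-0.418,0.2],
  [0.033,-0.029,0.006,0.001,0,-0.418,0.2],
])

```text
clock: 8.9
position: [0.5457, 0.0602, 0.2732]
ee_rot: [0.331, 0.903, 0.124, 0.244]
ft_force: [0.9, 0.3, 0.3]
grip_width: 0.595
grasp_force: 0.0
```

>>> jog_arm([
  [0.042,-0.013,0.006,0,0,-0.418,0.2],
  [0.042,-0.013,0.006,0,0,-0.418,0.2],
  [0.042,-0.013,0.006,0,0,-0.418,0.2],
  [0.042,-0.013,0.006,0,0,-0.418,0.2],
  [0.042,-0.013,0.006,0,0,-0.418,0.2],
])

```text
clock: 9.32
position: [0.5142, 0.0784, 0.2482]
ee_rot: [0.137, 0.952, 0.071, 0.265]
ft_force: [0.3, 0.1, -0.3]
grip_width: 0.603
grasp_force: 0.0
```

>>> jog_arm([
  [0,0,0,0,0,0,0.2],
  [0,0,0,0,0,0,0.2],
])

```text
clock: 9.48
position: [0.5144, 0.0784, 0.2486]
ee_rot: [0.138, 0.952, 0.072, 0.265]
ft_force: [-0.4, -0.4, 0.2]
grip_width: 0.598
grasp_force: 0.0
```

```bash
python3 - <<'E'
from h import *
state();plan(pose("left",.08,.405-np.pi),pose("left",.043,.405-np.pi))
E
```

```text
t 9.4833 grasp up/left/h mm [-51.9  86.5 130.3] phi -2.7314 zerr 0.21 F tool [ 0.1 -0.5 -0.4] M tool [ 0.22  0.44 -0.05] w 0.598 gf 0.0 j [-1.12 -0.49  0.63  2.2   0.61  0.88  0.53]
[-0.0019, 0.0011, 0.0503, -0.0023, -0.0029, -0.0052]
--
[0.0, -0.0, 0.037, 0.0, 0.0, 0.0]
--
```

>>> jog_arm([
  [-0.002,0.001,0.02,-0.002,-0.003,-0.005,0.2],
  [-0.002,0.001,0.04,-0.002,-0.003,-0.005,0.2],
  [-0.002,0.001,0.05,-0.002,-0.003,-0.005,0.2],
  [-0.002,0.001,0.05,-0.002,-0.003,-0.005,0.2],
])

```text
clock: 9.82
position: [0.5422, 0.0817, 0.2057]
ee_rot: [0.135, 0.952, 0.071, 0.266]
ft_force: [-0.9, 0.4, -0.8]
grip_width: 0.599
grasp_force: 0.0
```

```bash
python3 - <<'E'
from h import *
state();plan(pose("left",.043,.405-np.pi))
E
```

```text
t 9.8167 grasp up/left/h mm [-51.1  86.3  79. ] phi -2.7386 zerr 0.15 F tool [1.3 0.  0.3] M tool [0.2  0.54 0.04] w 0.599 gf 0.0 j [-1.16 -0.37  0.75  2.21  0.6   0.73  0.55]
[-0.0009, 0.0008, 0.036, -0.0024, -0.0011, 0.002]
--
```

>>> jog_arm([
  [-0.001,0.001,0.02,0,0,0,0.2],
  [-0.001,0.001,0.036,0,0,0,0.2],
  [-0.001,0.001,0.036,0,0,0,0.2],
])

```text
clock: 10.07
position: [0.5623, 0.0849, 0.1764]
ee_rot: [0.134, 0.952, 0.071, 0.267]
ft_force: [0.0, 0.0, 0.7]
grip_width: 0.6
grasp_force: 0.0
```

>>> jog_arm([
  [0,0,0,0,0,0,-1],
  [0,0,0,0,0,0,-1],
  [0,0,0,0,0,0,-1],
  [0,0,0,0,0,0,-1],
  [0,0,0,0,0,0,-1],
], grip_force=90)

```text
clock: 10.48
position: [0.5619, 0.0835, 0.1784]
ee_rot: [0.135, 0.952, 0.071, 0.267]
ft_force: [-17.6, -10.2, 16.0]
grip_width: 0.173
grasp_force: 87.4
```

```bash
python3 - <<'E'
from h import *
state()
E
```

```text
t 10.4833 grasp up/left/h mm [-48.8  85.7  45.3] phi -2.7382 zerr 0.1 F tool [  3.6 -10.3 -23.5] M tool [ 2.23  1.29 -0.14] w 0.173 gf 87.4 j [-1.22 -0.27  0.85  2.21  0.55  0.62  0.59]
```

>>> jog_arm([
  [0,-0.0005,-0.001,0,0,0.1,-1],
  [0,-0.0005,-0.001,0,0,0.2,-1],
  [0,-0.0005,-0.001,0,0,0.3,-1],
  [0,-0.0005,-0.001,0,0,0.4,-1],
  [0,-0.0005,-0.001,0,0,0.5,-1],
])

```text
clock: 10.9
position: [0.5614, 0.0828, 0.1783]
ee_rot: [0.368, 0.888, 0.135, 0.241]
ft_force: [7.1, -5.5, -7.6]
grip_width: 0.17
grasp_force: 92.7
```

```bash
python3 - <<'E'
from h import *
state()
E
```

```text
t 10.9 grasp up/left/h mm [-49.3  85.1  45.6] phi -2.2341 zerr 0.11 F tool [-5.8 -2.8  9.8] M tool [ 1.02 -0.76 -0.24] w 0.17 gf 92.7 j [-1.11 -0.24  0.77  2.21  0.49  0.6   0.14]
```

>>> jog_arm([
  [0,0,0,0,0,0.1,-1],
  [0,0,0,0,0,0.2,-1],
  [0,0,0,0,0,0.3,-1],
  [0,0,0,0,0,0.4,-1],
])

```text
clock: 11.23
position: [0.561, 0.0824, 0.178]
ee_rot: [0.537, 0.797, 0.18, 0.209]
ft_force: [1.5, -7.7, -6.3]
grip_width: 0.169
grasp_force: 93.4
```

```bash
python3 - <<'E'
from h import *
state()
E
```

```text
t 11.2333 grasp up/left/h mm [-49.8  84.7  45.6] phi -1.8338 zerr 0.16 F tool [-6.8 -4.8  5.7] M tool [ 1.15 -1.21 -0.2 ] w 0.169 gf 93.4 j [-1.04 -0.22  0.7   2.21  0.44  0.58 -0.23]
```

Low forces now. The angle is about 1.31; continuing, with smaller steps after 1.6.

>>> jog_arm([
  [0,0,0,0,0,0.1,-1],
  [0,0,0,0,0,0.2,-1],
  [0,0,0,0,0,0.3,-1],
])

```text
clock: 11.48
position: [0.5607, 0.0823, 0.1778]
ee_rot: [0.65, 0.708, 0.209, 0.179]
ft_force: [-1.7, -7.8, -4.0]
grip_width: 0.169
grasp_force: 93.9
```

```bash
python3 - <<'E'
from h import *
state()
E
```

```text
t 11.4833 grasp up/left/h mm [-50.3  84.7  45.6] phi -1.5338 zerr 0.2 F tool [-7.7 -4.1  2. ] M tool [ 1.17 -1.56 -0.23] w 0.169 gf 93.9 j [-0.98 -0.2   0.66  2.21  0.41  0.58 -0.51]
```

>>> jog_arm([
  [0,0,0,0,0,0.05,-1],
  [0,0,0,0,0,0.1,-1],
])

```text
clock: 11.65
position: [0.5605, 0.0823, 0.1777]
ee_rot: [0.684, 0.675, 0.217, 0.169]
ft_force: [-2.6, -6.8, -3.7]
grip_width: 0.173
grasp_force: 94.0
```

```bash
python3 - <<'E'
from h import *
state()
E
```

```text
t 11.65 grasp up/left/h mm [-50.4  84.7  45.6] phi -1.436 zerr 0.21 F tool [-7.  -4.   1.4] M tool [ 1.1  -1.57 -0.21] w 0.173 gf 94.0 j [-0.97 -0.2   0.64  2.21  0.4   0.58 -0.6 ]
```

>>> jog_arm([
  [0,0,0,0,0,0.05,-1],
  [0,0,0,0,0,0.1,-1],
])

```text
clock: 11.82
position: [0.5604, 0.0823, 0.1776]
ee_rot: [0.717, 0.64, 0.225, 0.158]
ft_force: [-3.5, -7.5, -3.4]
grip_width: 0.173
grasp_force: 94.1
```

```bash
python3 - <<'E'
from h import *
state()
E
```

```text
t 11.8167 grasp up/left/h mm [-50.6  84.7  45.6] phi -1.3364 zerr 0.22 F tool [-8.1 -3.7  0.6] M tool [ 1.1  -1.75 -0.14] w 0.173 gf 94.1 j [-0.95 -0.2   0.63  2.21  0.4   0.57 -0.69]
```

>>> jog_arm([
  [0,0,0,0,0,0.04,-1],
  [0,0,0,0,0,0.08,-1],
])

```text
clock: 11.98
position: [0.5603, 0.0823, 0.1775]
ee_rot: [0.742, 0.611, 0.231, 0.149]
ft_force: [-5.3, -7.0, -2.9]
grip_width: 0.173
grasp_force: 94.2
```

```bash
python3 - <<'E'
from h import *
state()
E
```

```text
t 11.9833 grasp up/left/h mm [-50.7  84.7  45.6] phi -1.2567 zerr 0.23 F tool [-8.1 -4.5 -0.7] M tool [ 0.98 -1.87 -0.18] w 0.173 gf 94.2 j [-0.94 -0.19  0.61  2.21  0.39  0.57 -0.77]
```

θ ≈ 1.885, still free.

>>> jog_arm([
  [0,0,0,0,0,0.04,-1],
  [0,0,0,0,0,0.08,-1],
])

```text
clock: 12.15
position: [0.5602, 0.0823, 0.1774]
ee_rot: [0.766, 0.581, 0.237, 0.139]
ft_force: [-5.3, -7.5, -2.0]
grip_width: 0.169
grasp_force: 94.4
```

```bash
python3 - <<'E'
from h import *
state()
E
```

```text
t 12.15 grasp up/left/h mm [-50.8  84.8  45.5] phi -1.1769 zerr 0.25 F tool [-8.7 -3.2 -1.6] M tool [ 0.94 -1.97 -0.14] w 0.169 gf 94.4 j [-0.92 -0.19  0.6   2.21  0.38  0.57 -0.84]
```

>>> jog_arm([
  [0,0,0,0,0,0.04,-1],
  [0,0,0,0,0,0.08,-1],
])

```text
clock: 12.32
position: [0.5601, 0.0824, 0.1774]
ee_rot: [0.789, 0.55, 0.242, 0.13]
ft_force: [-5.4, -8.1, -2.7]
grip_width: 0.168
grasp_force: 94.5
```

```bash
python3 - <<'E'
from h import *
state()
E
```

```text
t 12.3167 grasp up/left/h mm [-50.9  84.8  45.5] phi -1.097 zerr 0.25 F tool [-9.7 -2.7 -1. ] M tool [ 0.89 -2.03 -0.17] w 0.168 gf 94.5 j [-0.91 -0.19  0.59  2.21  0.38  0.57 -0.92]
```

>>> jog_arm([
  [0,0,0,0,0,0.04,-1],
  [0,0,0,0,0,0.08,-1],
])

```text
clock: 12.48
position: [0.56, 0.0824, 0.1773]
ee_rot: [0.81, 0.518, 0.247, 0.12]
ft_force: [-6.1, -7.4, -2.5]
grip_width: 0.169
grasp_force: 94.6
```

```bash
python3 - <<'E'
from h import *
state()
E
```

```text
t 12.4833 grasp up/left/h mm [-51.   84.9  45.5] phi -1.017 zerr 0.26 F tool [-9.5 -2.7 -1.5] M tool [ 0.85 -2.1  -0.16] w 0.169 gf 94.6 j [-0.9  -0.18  0.58  2.2   0.37  0.57 -0.99]
```

>>> jog_arm([
  [0,0,0,0,0,0.04,-1],
  [0,0,0,0,0,0.08,-1],
])

```text
clock: 12.65
position: [0.5599, 0.0825, 0.1773]
ee_rot: [0.83, 0.486, 0.252, 0.11]
ft_force: [-7.1, -6.9, -1.9]
grip_width: 0.164
grasp_force: 94.7
```

```bash
python3 - <<'E'
from h import *
state()
E
```

```text
t 12.65 grasp up/left/h mm [-51.1  85.   45.5] phi -0.9371 zerr 0.26 F tool [-9.3 -2.7 -2.5] M tool [ 0.8  -2.17 -0.23] w 0.164 gf 94.7 j [-0.88 -0.18  0.57  2.2   0.36  0.57 -1.07]
```

>>> jog_arm([
  [0,0,0,0,0,0.03,-1],
  [0,0,0,0,0,0.06,-1],
])

```text
clock: 12.82
position: [0.5599, 0.0825, 0.1773]
ee_rot: [0.843, 0.462, 0.254, 0.103]
ft_force: [-9.6, -9.4, 1.0]
grip_width: 0.168
grasp_force: 107.4
```

```bash
python3 - <<'E'
from h import *
state()
E
```

```text
t 12.8167 grasp up/left/h mm [-51.1  85.   45.5] phi -0.8812 zerr 0.28 F tool [-11.8  -1.3  -6.4] M tool [ 0.59 -2.66 -2.42] w 0.168 gf 107.4 j [-0.88 -0.18  0.56  2.2   0.36  0.57 -1.12]
```

>>> jog_arm([
  [0,0,0,0,0,0.03,-1],
  [0,0,0,0,0,0.06,-1],
])

```text
clock: 12.98
position: [0.5598, 0.0825, 0.1773]
ee_rot: [0.856, 0.438, 0.257, 0.096]
ft_force: [-11.6, -11.3, 4.8]
grip_width: 0.17
grasp_force: 139.9
```

```bash
python3 - <<'E'
from h import *
state()
E
```

```text
t 12.9833 grasp up/left/h mm [-51.2  85.   45.6] phi -0.8249 zerr 0.31 F tool [-13.    0.5 -10.8] M tool [ 0.38 -2.98 -4.04] w 0.17 gf 139.9 j [-0.87 -0.18  0.55  2.2   0.36  0.57 -1.18]
```

The left knob is home: 4 N·m at about 2.22 rad. Release, retreat and move to the right knob.

>>> jog_arm([
  [0,0,0,0,0,-0.04,0.2],
  [0,0,0,0,0,-0.04,0.2],
  [0,0,0,0,0,-0.04,0.2],
  [0,0,0,0,0,-0.04,0.2],
])

```text
clock: 13.32
position: [0.5619, 0.0847, 0.1793]
ee_rot: [0.847, 0.453, 0.259, 0.099]
ft_force: [0.9, -0.3, -0.4]
grip_width: 0.6
grasp_force: 0.0
```

>>> jog_arm([
  [0,0,-0.03,0,0,0,0.2],
  [0,0,-0.06,0,0,0,0.2],
  [0,0,-0.06,0,0,0,0.2],
  [0,0,-0.06,0,0,0,0.2],
])

```text
clock: 13.65
position: [0.5305, 0.0811, 0.2315]
ee_rot: [0.847, 0.453, 0.26, 0.099]
ft_force: [0.2, -0.1, 0.2]
grip_width: 0.599
grasp_force: 0.0
```

```bash
python3 - <<'E'
from h import *
state();bars("scene");bars("wrist")
plan(pose("right",.105,.295-np.pi))
E
```

```text
t 13.65 grasp up/left/h mm [-47.3  87.  107. ] phi -0.859 zerr 0.26 F tool [ 0.   0.3 -0.1] M tool [ 0.43 -0.37  0.03] w 0.599 gf 0.0 j [-0.85 -0.34  0.47  2.19  0.42  0.73 -1.19]
scene top 100 mid mm [100.4   1. ] cw 1.946 spread 0.01
scene left 83 mid mm [-48.2  88.3] cw 2.18 spread 0.01
scene right 90 mid mm [-49.2 -84.5] cw 0.304 spread 0.01
scene dial 61 mid mm [1.3 1. ] cw 2.091 spread 0.01
wrist top 3372 mid mm [99.2  2. ] cw 1.96 spread 0.012
wrist left 2230 mid mm [-50.2  88.5] cw 2.202 spread 0.011
wrist right 711 mid mm [-50.  -79.8] cw 0.409 spread 0.011
wrist dial 1353 mid mm [0.4 6.6] cw 2.112 spread 0.01
[-0.033, 0.0281, 0.0001, 0.0002, -0.0001, -0.4967]
[-0.0424, 0.009, 0.0001, 0.0002, -0.0001, -0.4967]
[-0.0416, -0.0123, 0.0001, 0.0002, -0.0001, -0.4967]
[-0.0307, -0.0306, 0.0001, 0.0002, -0.0001, -0.4967]
--
```

>>> jog_arm([
  [-0.033,0.028,0,0,0,-0.497,0.2],
  [-0.033,0.028,0,0,0,-0.497,0.2],
  [-0.033,0.028,0,0,0,-0.497,0.2],
  [-0.033,0.028,0,0,0,-0.497,0.2],
  [-0.033,0.028,0,0,0,-0.497,0.2],
])

```text
clock: 14.17
position: [0.535, 0.0374, 0.2281]
ee_rot: [0.708, 0.65, 0.224, 0.161]
ft_force: [0.1, -0.2, -0.1]
grip_width: 0.604
grasp_force: 0.0
```

>>> jog_arm([
  [-0.042,0.009,0,0,0,-0.497,0.2],
  [-0.042,0.009,0,0,0,-0.497,0.2],
  [-0.042,0.009,0,0,0,-0.497,0.2],
  [-0.042,0.009,0,0,0,-0.497,0.2],
  [-0.042,0.009,0,0,0,-0.497,0.2],
])

```text
clock: 14.58
position: [0.5402, -0.005, 0.2286]
ee_rot: [0.528, 0.803, 0.179, 0.211]
ft_force: [-0.4, -0.6, -0.5]
grip_width: 0.602
grasp_force: 0.0
```

>>> jog_arm([
  [-0.042,-0.012,0,0,0,-0.497,0.2],
  [-0.042,-0.012,0,0,0,-0.497,0.2],
  [-0.042,-0.012,0,0,0,-0.497,0.2],
  [-0.042,-0.012,0,0,0,-0.497,0.2],
  [-0.042,-0.012,0,0,0,-0.497,0.2],
])

```text
clock: 15.0
position: [0.5458, -0.0484, 0.2289]
ee_rot: [0.314, 0.908, 0.121, 0.248]
ft_force: [-0.1, 0.5, 0.0]
grip_width: 0.6
grasp_force: 0.0
```

>>> jog_arm([
  [-0.031,-0.031,0,0,0,-0.497,0.2],
  [-0.031,-0.031,0,0,0,-0.497,0.2],
  [-0.031,-0.031,0,0,0,-0.497,0.2],
  [-0.031,-0.031,0,0,0,-0.497,0.2],
  [-0.031,-0.031,0,0,0,-0.497,0.2],
])

```text
clock: 15.42
position: [0.551, -0.092, 0.2289]
ee_rot: [0.082, 0.958, 0.057, 0.271]
ft_force: [-0.2, -0.0, -0.6]
grip_width: 0.602
grasp_force: 0.0
```

>>> jog_arm([
  [0,0,0,0,0,0,0.2],
  [0,0,0,0,0,0,0.2],
])

```text
clock: 15.58
position: [0.551, -0.0917, 0.2289]
ee_rot: [0.084, 0.957, 0.058, 0.27]
ft_force: [0.3, -0.1, -0.2]
grip_width: 0.601
grasp_force: 0.0
```

```bash
python3 - <<'E'
from h import *
state();bars("wrist");plan(pose("right",.043,.295-np.pi))
E
```

```text
t 15.5833 grasp up/left/h mm [-49.3 -86.9 105.3] phi -2.8434 zerr 0.02 F tool [-0.2 -0.1  0.4] M tool [0.16 0.56 0.01] w 0.601 gf 0.0 j [-0.98 -0.49  0.94  2.15  0.46  0.76  1.16]
wrist top 185 mid mm [ 88.7 -13.6] cw 1.778 spread 0.01
wrist left 3144 mid mm [-51.   87.6] cw 2.204 spread 0.012
wrist right 2281 mid mm [-51.2 -84.7] cw 0.282 spread 0.012
wrist dial 1937 mid mm [-1.   1.1] cw 2.069 spread 0.011
[0.0008, 0.0001, 0.0623, -0.0002, 0.0002, -0.0026]
--
```

>>> jog_arm([
  [0.001,0,0.02,0,0,-0.003,0.2],
  [0.001,0,0.04,0,0,-0.003,0.2],
  [0.001,0,0.054,0,0,-0.003,0.2],
  [0.001,0,0.06,0,0,-0.003,0.2],
  [0.001,0,0.06,0,0,-0.003,0.2],
])

```text
clock: 16.05
position: [0.5816, -0.0873, 0.1767]
ee_rot: [0.082, 0.958, 0.057, 0.27]
ft_force: [0.2, -0.6, -0.2]
grip_width: 0.598
grasp_force: 0.0
```

>>> jog_arm([
  [0,0,0,0,0,0,-1],
  [0,0,0,0,0,0,-1],
  [0,0,0,0,0,0,-1],
  [0,0,0,0,0,0,-1],
  [0,0,0,0,0,0,-1],
])

```text
clock: 16.47
position: [0.5818, -0.0883, 0.1785]
ee_rot: [0.081, 0.958, 0.057, 0.271]
ft_force: [-10.3, -1.7, 10.3]
grip_width: 0.172
grasp_force: 87.5
```

```bash
python3 - <<'E'
from h import *
state()
E
```

```text
t 16.4667 grasp up/left/h mm [-49.9 -87.2  46.1] phi -2.8501 zerr 0.04 F tool [  3.1  -1.3 -14.3] M tool [ 0.35  1.28 -0.16] w 0.172 gf 87.5 j [-1.16 -0.38  1.19  2.15  0.42  0.6   1.22]
```

Gripped at 0.29 rad; turning.

>>> jog_arm([
  [0,0,-0.0005,0,0,0.1,-1],
  [0,0,-0.0005,0,0,0.2,-1],
  [0,0,-0.0005,0,0,0.3,-1],
  [0,0,-0.0005,0,0,0.4,-1],
  [0,0,-0.0005,0,0,0.5,-1],
])

```text
clock: 16.88
position: [0.5816, -0.0886, 0.1785]
ee_rot: [0.318, 0.907, 0.122, 0.248]
ft_force: [2.5, -3.1, -3.6]
grip_width: 0.173
grasp_force: 89.8
```

```bash
python3 - <<'E'
from h import *
state()
E
```

```text
t 16.8833 grasp up/left/h mm [-50.1 -87.5  46.2] phi -2.3455 zerr 0.07 F tool [-2.3 -2.5  4.2] M tool [ 0.73 -0.1  -0.16] w 0.173 gf 89.8 j [-1.07 -0.29  1.13  2.15  0.25  0.57  0.85]
```

>>> jog_arm([
  [0,0,0,0,0,0.1,-1],
  [0,0,0,0,0,0.2,-1],
  [0,0,0,0,0,0.3,-1],
  [0,0,0,0,0,0.4,-1],
  [0,0,0,0,0,0.5,-1],
])

```text
clock: 17.3
position: [0.5813, -0.0888, 0.1783]
ee_rot: [0.532, 0.8, 0.18, 0.21]
ft_force: [0.9, -3.5, -1.3]
grip_width: 0.169
grasp_force: 90.2
```

```bash
python3 - <<'E'
from h import *
state()
E
```

```text
t 17.3 grasp up/left/h mm [-50.4 -87.7  46.2] phi -1.8455 zerr 0.06 F tool [-3.3 -1.2  1.4] M tool [ 0.83 -0.56 -0.17] w 0.169 gf 90.2 j [-0.96 -0.22  1.05  2.15  0.1   0.55  0.47]
```

>>> jog_arm([
  [0,0,0,0,0,0.1,-1],
  [0,0,0,0,0,0.2,-1],
  [0,0,0,0,0,0.3,-1],
])

```text
clock: 17.55
position: [0.5812, -0.0888, 0.1782]
ee_rot: [0.646, 0.712, 0.209, 0.181]
ft_force: [-1.4, -3.3, -0.9]
grip_width: 0.17
grasp_force: 90.4
```

```bash
python3 - <<'E'
from h import *
state()
E
```

```text
t 17.55 grasp up/left/h mm [-50.5 -87.7  46.2] phi -1.5453 zerr 0.05 F tool [-3.1 -1.9 -0.2] M tool [ 0.85 -0.77 -0.21] w 0.17 gf 90.4 j [-0.89 -0.19  1.    2.15  0.03  0.55  0.22]
```

>>> jog_arm([
  [0,0,0,0,0,0.04,-1],
  [0,0,0,0,0,0.08,-1],
])

```text
clock: 17.72
position: [0.5811, -0.0888, 0.1782]
ee_rot: [0.673, 0.686, 0.216, 0.173]
ft_force: [-0.4, -3.1, -1.6]
grip_width: 0.169
grasp_force: 90.3
```

```bash
python3 - <<'E'
from h import *
state()
E
```

```text
t 17.7167 grasp up/left/h mm [-50.6 -87.7  46.2] phi -1.4677 zerr 0.05 F tool [-3.1 -1.2  0.9] M tool [ 0.77 -0.76 -0.15] w 0.169 gf 90.3 j [-0.87 -0.18  0.98  2.15  0.02  0.55  0.15]
```

>>> jog_arm([
  [0,0,0,0,0,0.04,-1],
  [0,0,0,0,0,0.08,-1],
])

```text
clock: 17.88
position: [0.5811, -0.0888, 0.1782]
ee_rot: [0.699, 0.659, 0.222, 0.164]
ft_force: [-3.2, -4.8, 1.0]
grip_width: 0.17
grasp_force: 99.4
```

```bash
python3 - <<'E'
from h import *
state()
E
```

```text
t 17.8833 grasp up/left/h mm [-50.6 -87.7  46.2] phi -1.3904 zerr 0.07 F tool [-4.8 -1.8 -2.8] M tool [ 0.93 -1.12 -2.04] w 0.17 gf 99.4 j [-0.85 -0.18  0.97  2.15  0.01  0.55  0.08]
```

Torque rose to 2.0 N·m at 1.75; one more push.

>>> jog_arm([
  [0,0,0,0,0,0.03,-1],
  [0,0,0,0,0,0.06,-1],
])

```text
clock: 18.05
position: [0.5811, -0.0888, 0.1782]
ee_rot: [0.717, 0.64, 0.226, 0.158]
ft_force: [-6.5, -5.1, 4.3]
grip_width: 0.167
grasp_force: 129.6
```

```bash
python3 - <<'E'
from h import *
state()
E
```

```text
t 18.05 grasp up/left/h mm [-50.6 -87.7  46.2] phi -1.3349 zerr 0.11 F tool [-5.1 -2.6 -7.3] M tool [ 1.1  -1.38 -3.58] w 0.167 gf 129.6 j [-0.84 -0.17  0.95  2.15 -0.    0.55  0.03]
```

>>> jog_arm([
  [0,0,0,0,0,-0.04,0.2],
  [0,0,0,0,0,-0.04,0.2],
  [0,0,0,0,0,-0.04,0.2],
  [0,0,0,0,0,-0.04,0.2],
])

```text
clock: 18.38
position: [0.5816, -0.0878, 0.1785]
ee_rot: [0.706, 0.652, 0.225, 0.162]
ft_force: [-0.4, -0.6, 0.9]
grip_width: 0.599
grasp_force: 0.0
```

>>> jog_arm([
  [0,0,-0.03,0,0,0,0.2],
  [0,0,-0.065,0,0,0,0.2],
  [0,0,-0.065,0,0,0,0.2],
  [0,0,-0.065,0,0,0,0.2],
])

```text
clock: 18.72
position: [0.5477, -0.0925, 0.2356]
ee_rot: [0.705, 0.652, 0.226, 0.162]
ft_force: [-0.7, 0.3, -0.4]
grip_width: 0.601
grasp_force: 0.0
```

```bash
python3 - <<'E'
from h import *
state();bars("scene");bars("wrist")
plan(pose("dial",.115,-1.06))
E
```

```text
t 18.7167 grasp up/left/h mm [-48.7 -87.3 112.7] phi -1.3693 zerr 0.28 F tool [ 0.2 -0.9 -0. ] M tool [ 0.57 -0.13  0.02] w 0.601 gf 0.0 j [-0.7  -0.35  0.76  2.14  0.19  0.71 -0.1 ]
scene top 101 mid mm [102.7   1.8] cw 1.931 spread 0.009
scene left 85 mid mm [-46.6  89.2] cw 2.187 spread 0.011
scene right 82 mid mm [-49.9 -84.9] cw 1.704 spread 0.009
scene dial 65 mid mm [2.1 2.6] cw 2.042 spread 0.009
wrist top 3764 mid mm [97.  -3.3] cw 1.949 spread 0.012
wrist left 78 mid mm [-67.2  58.4] cw 0.244 spread 0.007
wrist right 2136 mid mm [-50.6 -84.5] cw 1.701 spread 0.012
wrist dial 2870 mid mm [-0.9  1. ] cw 2.077 spread 0.01
[0.095, 0.0322, -0.0042, 0.0002, -0.0005, 0.3105]
--
```

All three knobs read home (1.95, 2.20, 1.70). Next the dial at −1.06 rad. With a straight descent, the fingertips stay off the ring.

>>> jog_arm([
  [0.095,0.032,-0.004,0,0,0.31,0],
  [0.095,0.032,-0.004,0,0,0.31,0],
  [0.095,0.032,-0.004,0,0,0.31,0],
  [0.095,0.032,-0.004,0,0,0.31,0],
  [0.095,0.032,-0.004,0,0,0.31,0],
])

```text
clock: 19.23
position: [0.5768, 0.0002, 0.2618]
ee_rot: [0.797, 0.538, 0.245, 0.125]
ft_force: [-0.7, -0.6, -0.3]
grip_width: 0.499
grasp_force: 0.0
```

>>> jog_arm([
  [0,0,0,0,0,0,0],
  [0,0,0,0,0,0,0],
])

```text
clock: 19.4
position: [0.5763, -0.0021, 0.2622]
ee_rot: [0.798, 0.536, 0.246, 0.125]
ft_force: [0.2, -0.1, -0.1]
grip_width: 0.5
grasp_force: 0.0
```

```bash
python3 - <<'E'
from h import *
state();bars("wrist",keys=("dial",));plan(pose("dial",.045,-1.064))
c=dict(np.load("last_wrist.npz"))
u=proj(c,CEN+n*.01);print(u)
x,y=int(u[0]),int(u[1]);im=c["color"][max(y-110,0):y+110,max(x-110,0):x+110,::-1]
cv2.imwrite("pics/e.png",cv2.resize(im,None,fx=2.7,fy=2.7,interpolation=cv2.INTER_CUBIC)[:600,:800])
P=cloud(c);q=P-CEN;a=q@up;b=q@lf;h=q@n;r=np.hypot(a,b)
s=(c["depth"]>0)&(r<.03)&(h>.046)&(h<.06);m=np.array([(a[s].min()+a[s].max())/2,(b[s].min()+b[s].max())/2]);a-=m[0];b-=m[1];r=np.hypot(a,b);ang=-np.arctan2(b,a)
t=(c["depth"]>0)&(r>.045)&(r<.056)&(h>.007)&(h<.014)&(abs(ang-.4)<.4)
print(m,"tab",t.sum(),np.median(ang[t]),ang[t].min(),ang[t].max())
t=(c["depth"]>0)&(r>.035)&(r<.044)&(h>.009)&(h<.02)
print("ptr",t.sum(),np.median(ang[t]) if t.any() else None)
E
```

```text
t 19.4 grasp up/left/h mm [ -1.   -1.  114.3] phi -1.0611 zerr 0.08 F tool [-0.1  0.2  0.2] M tool [ 0.48 -0.22  0.01] w 0.5 gf 0.0 j [-0.65 -0.25  0.52  2.06  0.17  0.74 -0.59]
wrist dial 1702 mid mm [-0.3  1.4] cw 2.085 spread 0.01
[0.0013, 0.0002, 0.0695, -0.0004, 0.0007, -0.0032]
--
[320.84653792 208.96934292]
[-0.00033509  0.00141637] tab 111 0.34972236137005874 0.012938012267494753 0.718605527563071
ptr 60 -1.0554012268981436
```

View pics/e.png

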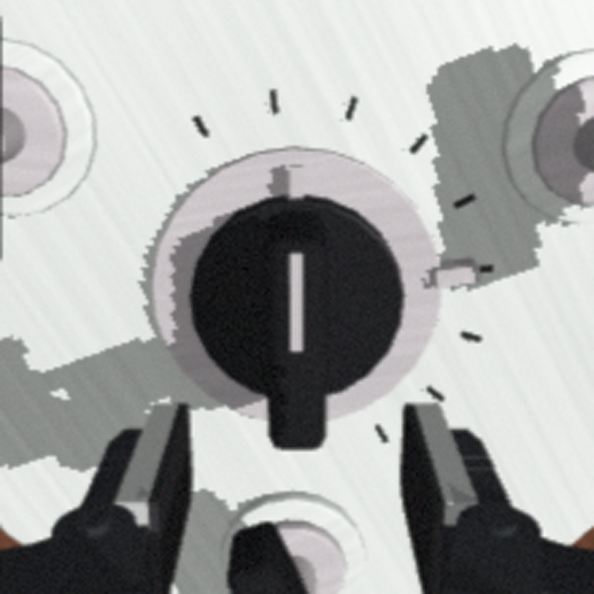

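The crop shows the pointer end up at (295,195), the disc centre near (297,297) and the tab near (455,273). I'll cast rays for the tab's centroid.

```bash
python3 - <<'E'
from h import *
c=dict(np.load("last_wrist.npz"));K=c["K"];C=-c["R"].T@c["t"]
def ray(u,h):
    d=np.r_[(np.array(u)-K[[0,1],[2,2]])/K[0,0],1]@c["R"];Q=C+d*(((CEN+n*h-C)@n)/(d@n))-CEN
    return np.array([Q@up,Q@lf])
f=lambda x,y:(x/2.7+210,y/2.7+98)
# disc: dark blob at h~15
g=cv2.cvtColor(c["color"],cv2.COLOR_RGB2GRAY)
cen=ray(f(297,297),.015)
# ring outer contour pts (h 6 mm) picked at left/right/top
L,R_,T=[ray(f(*p),.006) for p in((150,290),(441,297),(295,147))]
A=np.array([2*np.r_[p] .tolist()+[1] for p in(L,R_,T)]);s=np.linalg.solve(A,[(p**2).sum() for p in(L,R_,T)])
print("disc c",cen*1e3,"ring c",s[:2]*1e3,"R",np.sqrt(s[2]+s[0]**2+s[1]**2))
for px in((455,273),(434,276),(474,270)):
    for cc in(cen,s[:2]):
        v=ray(f(*px),.010)-cc;print(px,"r",np.hypot(*v)*1e3,"ang",-np.arctan2(v[1],v[0]))
v=ray(f(288,167),.0)
# high-res tab crop from depth: h>8mm outside ring area
P=cloud(c);q=P-CEN;a=q@up-cen[0];b=q@lf-cen[1];h=q@n;r=np.hypot(a,b);ang=-np.arctan2(b,a)
t=(c["depth"]>0)&(r>.049)&(r<.058)&(h>.006)&(h<.016)&(abs(ang-.4)<.25);print(t.sum(),np.median(ang[t]),np.percentile(ang[t],[5,95]))
state()
E
```

```text
Traceback (most recent call last):
numpy.linalg.LinAlgError: Last 2 dimensions of the array must be square
```

>>> jog_arm([
  [0.001,0,0.025,0,0,-0.003,0],
  [0.001,0,0.05,0,0,-0.003,0],
  [0.001,0,0.066,0,0,-0.003,0],
  [0.001,0,0.066,0,0,-0.003,0],
  [0.001,0,0.066,0,0,-0.003,0],
])

```text
clock: 19.87
position: [0.6113, 0.0035, 0.207]
ee_rot: [0.797, 0.537, 0.245, 0.126]
ft_force: [-0.3, 0.3, 0.4]
grip_width: 0.501
grasp_force: 0.0
```

>>> jog_arm([
  [0,0,0,0,0,0,-1],
  [0,0,0,0,0,0,-1],
  [0,0,0,0,0,0,-1],
  [0,0,0,0,0,0,-1],
], grip_force=60)

```text
clock: 20.2
position: [0.6113, 0.0043, 0.2088]
ee_rot: [0.797, 0.537, 0.247, 0.125]
ft_force: [-13.3, 0.2, 7.9]
grip_width: 0.175
grasp_force: 58.3
```

```bash
python3 - <<'E'
from h import *
state()
E
```

```text
t 20.2 grasp up/left/h mm [ 0.6  1.  50.2] phi -1.0637 zerr 0.08 F tool [ -1.8  -7.  -13.7] M tool [ 1.72 -0.62 -0.04] w 0.175 gf 58.3 j [-0.69 -0.09  0.61  2.07  0.04  0.59 -0.48]
```

```bash
python3 - <<'E'
from h import *
c=dict(np.load("last_wrist.npz"));K=c["K"];C=-c["R"].T@c["t"]
def ray(u,h):
    d=np.r_[(np.array(u)-K[[0,1],[2,2]])/K[0,0],1]@c["R"];Q=C+d*(((CEN+n*h-C)@n)/(d@n))-CEN
    return np.array([Q@up,Q@lf])
f=lambda x,y:(x/2.7+210,y/2.7+98)
cen=ray(f(297,297),.015)
P3=[ray(f(*p),.006) for p in((150,290),(441,297),(295,147))]
s=np.linalg.solve(np.c_[2*np.array(P3),np.ones(3)],[(p**2).sum() for p in P3])
print("disc c",cen*1e3,"ring c",s[:2]*1e3,"R",np.sqrt(s[2]+s[0]**2+s[1]**2))
for px in((457,274),(434,276),(474,270)):
    for cc in(cen,s[:2]):
        v=ray(f(*px),.010)-cc;print(px,"r",np.hypot(*v)*1e3,"ang",-np.arctan2(v[1],v[0]))
v=ray(f(295,200),.012)-s[:2];print("ptr",np.hypot(*v)*1e3,-np.arctan2(v[1],v[0]))
state()
E
```

```text
disc c [0.63133056 2.6199843 ] ring c [-0.62842588  1.1641153 ] R 0.046125522832784725
(457, 274) r 49.76581633797023 ang 0.39244374940518145
(457, 274) r 50.406129614309236 ang 0.35619060354282267
(434, 276) r 42.67105625431078 ang 0.3882630848485672
(434, 276) r 43.32431283512202 ang 0.34613972242153157
(474, 270) r 55.043189516160346 ang 0.38001819975983525
(474, 270) r 55.70275376610675 ang 0.34735161784384466
ptr 31.327788216178696 -1.0687226348474848
t 20.2 grasp up/left/h mm [ 0.6  1.  50.2] phi -1.0637 zerr 0.08 F tool [ -1.8  -7.  -13.7] M tool [ 1.72 -0.62 -0.04] w 0.175 gf 58.3 j [-0.69 -0.09  0.61  2.07  0.04  0.59 -0.48]
```

The ring-fit centre (R = 46.1 mm, as it should be) puts the tab at about 0.355 rad. Turning +1.42.

>>> jog_arm([
  [0,0,-0.0005,0,0,0.1,-1],
  [0,0,-0.0005,0,0,0.2,-1],
  [0,0,-0.0005,0,0,0.3,-1],
  [0,0,-0.0005,0,0,0.4,-1],
  [0,0,-0.0005,0,0,0.5,-1],
])

```text
clock: 20.62
position: [0.6117, 0.0038, 0.2092]
ee_rot: [0.906, 0.321, 0.271, 0.06]
ft_force: [2.2, -0.6, -1.9]
grip_width: 0.169
grasp_force: 59.4
```

```bash
python3 - <<'E'
from h import *
state()
E
```

```text
t 20.6167 grasp up/left/h mm [ 1.1  0.5 50.3] phi -0.5593 zerr 0.12 F tool [0.2 1.1 2.7] M tool [-0.19 -0.5  -0.13] w 0.169 gf 59.4 j [-0.65 -0.09  0.57  2.07  0.03  0.59 -0.98]
```

>>> jog_arm([
  [0,0,0,0,0,0.1,-1],
  [0,0,0,0,0,0.2,-1],
  [0,0,0,0,0,0.3,-1],
  [0,0,0,0,0,0.4,-1],
])

```text
clock: 20.95
position: [0.612, 0.0031, 0.2093]
ee_rot: [0.951, 0.134, 0.278, 0.005]
ft_force: [4.8, -3.5, -3.3]
grip_width: 0.173
grasp_force: 59.1
```

```bash
python3 - <<'E'
from h import *
state()
E
```

```text
t 20.95 grasp up/left/h mm [ 1.3 -0.2 50.4] phi -0.1588 zerr 0.16 F tool [1.2 4.3 5. ] M tool [-0.92 -0.27 -0.15] w 0.173 gf 59.1 j [-0.61 -0.08  0.53  2.07  0.03  0.59 -1.38]
```

>>> jog_arm([
  [0,0,0,0,0,0.1,-1],
  [0,0,0,0,0,0.2,-1],
  [0,0,0,0,0,0.3,-1],
  [0,0,0,0,0,0.4,-1],
  [0,0,0,0,0,0.5,-1],
])

```text
clock: 21.37
position: [0.612, 0.0023, 0.2093]
ee_rot: [0.955, -0.105, 0.27, -0.063]
ft_force: [4.4, -5.7, -3.3]
grip_width: 0.174
grasp_force: 59.1
```

>>> jog_arm([
  [0,0,0,0,0,0.015,-1],
  [0,0,0,0,0,0.015,-1],
])

```text
clock: 21.53
position: [0.612, 0.0022, 0.2092]
ee_rot: [0.954, -0.111, 0.27, -0.065]
ft_force: [4.9, -4.6, -3.1]
grip_width: 0.169
grasp_force: 59.0
```

```bash
python3 - <<'E'
from h import *
state()
E
```

```text
t 21.5333 grasp up/left/h mm [ 1.2 -1.1 50.4] phi 0.3537 zerr 0.18 F tool [3.6 4.2 4.9] M tool [-1.44  0.34  0.14] w 0.169 gf 59.0 j [-0.57 -0.08  0.5   2.07  0.02  0.59 -1.88]
```

>>> jog_arm([
  [0,0,0,0,0,0,0],
  [0,0,0,0,0,0,0],
  [0,0,0,0,0,0,0],
  [0,0,0,0,0,0,0],
])

```text
clock: 21.87
position: [0.6116, 0.0045, 0.2086]
ee_rot: [0.955, -0.109, 0.269, -0.065]
ft_force: [-0.3, -0.6, -0.3]
grip_width: 0.505
grasp_force: 0.0
```

>>> jog_arm([
  [0,0,-0.03,0,0,0,0],
  [0,0,-0.06,0,0,0,0],
  [0,0,-0.085,0,0,0,0],
  [0,0,-0.085,0,0,0,0],
  [0,0,-0.085,0,0,0,0],
])

```text
clock: 22.28
position: [0.567, -0.0012, 0.282]
ee_rot: [0.954, -0.109, 0.27, -0.066]
ft_force: [0.1, 0.0, 0.2]
grip_width: 0.502
grasp_force: 0.0
```

```bash
python3 - <<'E'
from h import *
state();bars("wrist");bars("scene")
c=dict(np.load("last_wrist.npz"))
u=proj(c,CEN+n*.01);x,y=int(u[0]),int(u[1]);x0,y0=max(x-75,0),max(y-75,0);print(x0,y0)
im=c["color"][y0:y0+150,x0:x0+150,::-1]
cv2.imwrite("pics/f.png",cv2.resize(im,None,fx=4,fy=4,interpolation=cv2.INTER_CUBIC))
E
```

```text
t 22.2833 grasp up/left/h mm [  1.6   1.  135.9] phi 0.3508 zerr 0.23 F tool [ 0.1 -0.1 -0.1] M tool [-0.22 -0.52  0.03] w 0.502 gf 0.0 j [-0.55 -0.27  0.42  2.05  0.15  0.78 -1.99]
wrist top 2553 mid mm [99.   0.9] cw 1.951 spread 0.012
wrist left 560 mid mm [-49.7  86.1] cw 2.228 spread 0.01
wrist right 1909 mid mm [-50.  -85.5] cw 1.697 spread 0.012
wrist dial 1455 mid mm [-0.1  0.9] cw 0.355 spread 0.01
scene top 99 mid mm [100.8   2. ] cw 1.939 spread 0.01
scene left 84 mid mm [-47.4  88.4] cw 2.181 spread 0.01
scene right 81 mid mm [-49.6 -85.1] cw 1.702 spread 0.01
scene dial 81 mid mm [1.5 1. ] cw 0.373 spread 0.01
248 127
```

View pics/f.png

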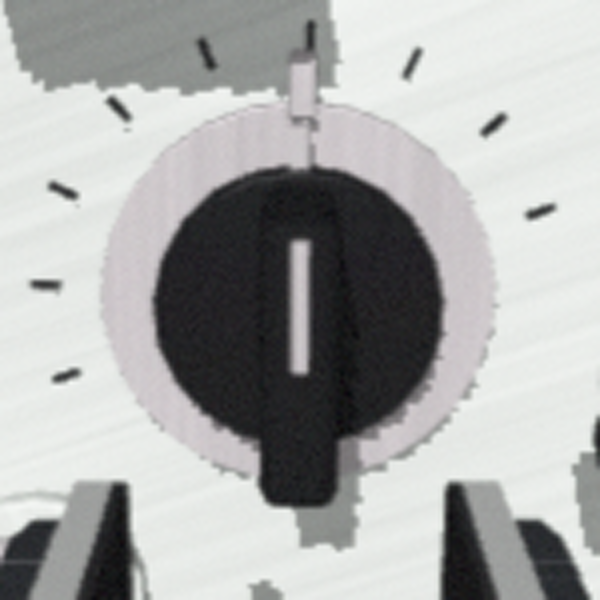

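The crop shows the pointer at (302,140) and the tab at (302,90) in one line with the dial's axis (298,300), within about 0.01 to 0.02 rad. The knobs are still home and the gripper is clear, so I hand in.

```bash
python3 -c "
from workcell import workorder
print(workorder.hand_in())"
```

```text
the job is handed in; nothing more can be done
None
```

I handed the job in at about 22 s: the upper, left and right knobs were tightened in that order to their end stops (about 1.95, 2.20 and 1.70 rad), and the dial was turned to about 0.355 rad, lined up with the tab to within about 0.02 rad by the last picture; hand-in gave no verdict.

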